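# Hang the rinsed glue pots in the drying rack

## Robot

A 6-joint arm with a two-finger parallel gripper is mounted at the origin on the work surface. World frame = base frame: x ahead of the robot, y to its left, z up, the work surface at z = 0. Lengths are in m, angles in degrees, forces in N, time in s.
With the tool pointing down it reaches from about 0.35 to 0.875 m from the base axis. Payload 4.2 kg.
Tool frame: the origin (TCP) lies at the centre of the arm's flange, where the gripper is bolted on; the fingertips stand 182 mm ahead of it and the grasp point (between the pads) lies 164 mm ahead of it (r.nose_length is the distance from the TCP to the fingertips, in m); z points along the fingers, y is the line along which they close (so a half turn about z gives the same grasp; the last joint's range is limited). The gripper opens to 87 mm and grips with 3 to 60 N. Pads are 19 mm wide; open, the fingers measure 117 mm over their backs; the gripper's body (75 mm by 190 mm) begins 51 mm behind the grasp point.
Start: joints at [84.087, 22.042, 0.453, 0, -68.411, -14.817], TCP at [0.221, 0.585, 0.405] pointing down, gripper open.
Joint ranges: [-179.83, 179.83], [-69.29, 118.12], [-61.27, 80.66], [-181.25, 117.63], [-171.15, -9.14], [-177.46, 177.46]. Speed limits (degrees/s): [159.86, 159.86, 180, 180, 180, 180].

## Interface

Orientations are given as a 3x3 rotation matrix whose columns are the frame's x, y, z axes.
In Python, from station import r, vision gives the robot as it stands. The module is installed in compiled form; this text tells all that it offers.
- The arm moves only by the shell command python3 -m creep 'ROWS'. ROWS is JSON, a list of rows, each a list of 7 numbers: the opening, from -1 (shut) to 1 (fully open), then the shift along the tool's x, y, z in mm, then the turn, a rotation vector about the tool's x, y, z in degrees. A call has 1 to 8 rows; each row is the pose to reach, as a shift and turn from the pose commanded when the call began, along the tool's axes at that moment; what a row does not reach only later rows make up. A row lasts 1/12 s, in which the tool goes at most 41.7 mm and 7.16 degrees, less where a joint would pass 70% of its speed; a pose out of reach is approached as far as the arm can. A call with a gripper value outside its range is refused whole. The fingers move at their own pace and stop on an object; the grip force is fixed at half the most. Time passes only in rows, so rows that repeat a pose let the fingers close. It gives the time, the measured TCP pose, the force, the opening and the grip force at its end, in the units of the state.
- r.sense(): the state, without advancing time (a new reading comes with each control period).
- vision.capture(name): name is "side" or "top"; returns (picture, depth): 384x512x3 uint8, red, green, blue; 384x512 float32, m along the optical axis (not along the pixel's ray), 0 where there is no reading.
- vision.camera_model(name): a dict with "vertical_fov" (degrees; the focal length in pixels is half the picture's height over the tangent of half this angle, whatever the lens; pixels are square), "cx", "cy" (the principal point, pixels), "distortion" ([k1, k2, p1, p2, k3] as OpenCV has them; the pictures are not rectified), "extrinsics" (4x4, takes a point from camera to world coordinates). Camera axes: x right, y down, z forward; pixel columns grow to the right and rows downward; lengths in m; the calibration is good to about 2 mm. A picture is of the moment at which its call begins. camera_model takes no time and is no camera call.
- r.finish_job(): hands the job in; it is judged then, once.
Trained networks look in the newest picture that a camera, given by its name, has taken for a name from the list of things; names that differ only in an ending like _2 or _b are one class to them, and where a whole thing is asked for, a point or a joint stands for the part that bears it (a point fixed in the world has none). Each returns a list of dicts, best first, with "conf" (0 to 1); they miss things now and then, are a little off and sometimes report something else, mostly with a low value. They report only what shows in the picture. A call takes as long as a camera call. They do not tell look-alikes from the thing itself.
- vision.find_in(camera, thing): "uv" ([column, row] in pixels, amid what is visible of it).
- vision.cut_out(camera, thing): "region" (384x512 bool, what is visible of it) and "uv" ([column, row] in pixels, amid what is visible of it).
The state is a dict: "time_s": time; "joints": joint angles; "joint_velocities": joint speeds; "effort": joint torques, N m; "tcp_pos": TCP position; "ee_rot": TCP orientation; "wrist_force": force on the tool from outside, world axes, zero at the start; "moment": the same for the moment, N m; "gripper_width": opening from 0.0 (shut) to 1.0 (fully open); "gripper_force": force on a finger pad.
Only numpy, scipy, OpenCV 4.12 (cv2) and the standard library are available. Lean on these libraries where they do the work, as an engineer would, in place of code of your own. Each camera call takes 0.05 s, during which the arm holds its last target. There are 200 camera calls.

## Task

Load the drying rack: first shut the blower's damper lever, then, with it shut, hang every steel glue pot standing on the table on a hook of its own by the middle of its carrying bow, so that it hangs still and upright. When all the pots hang, set the damper lever to half open, at the middle long mark. Leave the jar, the tape roll and the brush alone.

Things in the scene. Friction and masses are not known exactly. Their poses are not given: they have to be found in the camera images.
- pot1: tall glue pot: open steel can, 84 mm diameter and 85 mm high, about 0.3 kg, standing upright, with a stiff carrying bow of 10 mm round bar welded to its sides and rising above its mouth; may be absent; if knocked while hanging it swings for up to about 8 s. Origin: centre of the underside; z up out of the mouth; y along the top bar of the bow
- pot1_bow (a point): middle of the top bar of the bow of pot1, on the bar's axis, 160 mm above the underside. The bar is straight and level, 10 mm thick, runs 44 mm to each side along the pot's y (the bow's upright legs stand at its ends) and lies 75 mm above the rim. It can be pinched across from above; hold it to one side if the hook is to take its middle
- pot2: tall glue pot: open steel can, 84 mm diameter and 85 mm high, about 0.3 kg, standing upright, with a stiff carrying bow of 10 mm round bar welded to its sides and rising above its mouth; may be absent; if knocked while hanging it swings for up to about 8 s. Origin: centre of the underside; z up out of the mouth; y along the top bar of the bow
- pot2_bow (a point): middle of the top bar of the bow of pot2, on the bar's axis, 160 mm above the underside. The bar is straight and level, 10 mm thick, runs 44 mm to each side along the pot's y (the bow's upright legs stand at its ends) and lies 75 mm above the rim. It can be pinched across from above; hold it to one side if the hook is to take its middle
- pot3: short glue pot: open steel can, 84 mm diameter and 65 mm high, about 0.3 kg, standing upright, with a stiff carrying bow of 10 mm round bar welded to its sides and rising above its mouth; may be absent; if knocked while hanging it swings for up to about 8 s. Origin: centre of the underside; z up out of the mouth; y along the top bar of the bow
- pot3_bow (a point): middle of the top bar of the bow of pot3, on the bar's axis, 140 mm above the underside. The bar is straight and level, 10 mm thick, runs 44 mm to each side along the pot's y (the bow's upright legs stand at its ends) and lies 75 mm above the rim. It can be pinched across from above; hold it to one side if the hook is to take its middle
- pot4: short glue pot: open steel can, 84 mm diameter and 65 mm high, about 0.3 kg, standing upright, with a stiff carrying bow of 10 mm round bar welded to its sides and rising above its mouth; may be absent; if knocked while hanging it swings for up to about 8 s. Origin: centre of the underside; z up out of the mouth; y along the top bar of the bow
- pot4_bow (a point): middle of the top bar of the bow of pot4, on the bar's axis, 140 mm above the underside. The bar is straight and level, 10 mm thick, runs 44 mm to each side along the pot's y (the bow's upright legs stand at its ends) and lies 75 mm above the rim. It can be pinched across from above; hold it to one side if the hook is to take its middle
- hook1 (a point): hook 1 of the rack (1 to 4 from right (-y) to left, 130 mm apart, all alike): where the axis of a bow's bar lies when it hangs in the dip, 239 mm above the table. Flat steel bar, 16 mm wide and 6 mm thick, coming level from the rail 87 mm behind towards the robot (rack's -x), dipping 10 mm here (underside 226 mm up) and ending 30 mm nearer the robot in an upturned tip, top 265 mm up the table
- hook2 (a point): hook 2 of the rack (1 to 4 from right (-y) to left, 130 mm apart, all alike): where the axis of a bow's bar lies when it hangs in the dip, 239 mm above the table. Flat steel bar, 16 mm wide and 6 mm thick, coming level from the rail 87 mm behind towards the robot (rack's -x), dipping 10 mm here (underside 226 mm up) and ending 30 mm nearer the robot in an upturned tip, top 265 mm up the table
- hook3 (a point): hook 3 of the rack (1 to 4 from right (-y) to left, 130 mm apart, all alike): where the axis of a bow's bar lies when it hangs in the dip, 239 mm above the table. Flat steel bar, 16 mm wide and 6 mm thick, coming level from the rail 87 mm behind towards the robot (rack's -x), dipping 10 mm here (underside 226 mm up) and ending 30 mm nearer the robot in an upturned tip, top 265 mm up the table
- hook4 (a point): hook 4 of the rack (1 to 4 from right (-y) to left, 130 mm apart, all alike): where the axis of a bow's bar lies when it hangs in the dip, 239 mm above the table. Flat steel bar, 16 mm wide and 6 mm thick, coming level from the rail 87 mm behind towards the robot (rack's -x), dipping 10 mm here (underside 226 mm up) and ending 30 mm nearer the robot in an upturned tip, top 265 mm up the table
- rack: fixed drying rack: aluminium air box 155 x 510 x 60 mm (x = -53 to +103 mm), four hooks on an 18 mm rail over it, nothing higher than 265 mm; at its left end a damper box 66 mm high, then a grey blower 170 mm high. Origin: on the table under the middle of the line of the hooks; x to the rack's back, y to its left along the rail
- damper (a joint): flat hand lever on the damper box, rad, about an upright pivot: 0 = shut, pointing to the front (rack's -x), first long mark; 0.785 = half open, middle long mark; 1.571 = open, pointing left (rack's +y), last long mark. Opens clockwise seen from above; stiff (2.5 N at the knob), stays where it is left
- damper_pivot (a point): point on the upright axis of the damper lever, at the height of the middle of its knob, 105 mm above the table
- damper_knob (a point): middle of the upright black cylindrical knob at the end of the damper lever: 22 mm diameter, 42 mm high (84 to 126 mm above the table), 90 mm from the pivot
- tub: white closed glue jar, 90 mm diameter, 120 mm high; origin: centre of the underside. To be left alone
- tape: roll of packing tape lying flat, 110 mm diameter, 48 mm high; origin: centre of the underside. To be left alone
- brush: hand brush lying flat on the table, its handle towards the robot, about 200 mm long; origin: under its middle. To be left alone
Not all that is in view belongs to the job. What is shaped like the pot4 but turquoise or yellow is not meant.

How it is judged:
By the outcome, as a careful person would: the job done as asked, in the order asked, and still so for the second after the job is handed in, with the robot touching nothing.
Of pot1, pot2, pot3, pot4 only 2 to 4 are there at a start; the rules pass over those that are not, and their reading is None.
At some moment in a run one of pot1, pot2, pot3, pot4 may be knocked a few centimetres aside while the robot is not near it.
It also fails if it takes over 210 s, if anything falls off the work surface, if the arm or the gripper's body presses on something with over 40 N, if the wrist force passes 120 N, or if a joint passes its speed limit or range.

## Working session

There is one attempt and no reset: what is moved stays moved. The work goes in short steps, Python scripts to look and compute and a shell command to move; the robot and the scene stay as the last step left them, time stands still between calls to the robot, and variables do not carry over. Pictures are saved under pics/ and viewed, at most 14 in all, crops included, and the job is handed in when it is done.

```bash
mkdir -p pics; ls
cat > h.py <<'E'
from station import r, vision
import numpy as np, cv2
def cam(n):
    m=vision.camera_model(n); f=192/np.tan(np.radians(m["vertical_fov"]/2))
    K=np.array([[f,0,m["cx"]],[0,f,m["cy"]],[0,0,1]]); return K,np.array(m["distortion"],float),np.array(m["extrinsics"])
def world(n,uv,d):
    K,D,E=cam(n); p=cv2.undistortPoints(np.array(uv,float).reshape(-1,1,2),K,D).reshape(-1,2)
    d=np.asarray(d,float).reshape(-1,1); P=np.c_[p*d,d]; return P@E[:3,:3].T+E[:3,3]
def cloud(n,depth):
    v,u=np.mgrid[0:384,0:512]; return world(n,np.c_[u.ravel(),v.ravel()],depth.ravel()).reshape(384,512,3)
def onplane(n,uv,z):
    K,D,E=cam(n); o=E[:3,3]; a=world(n,uv,np.ones(len(np.reshape(uv,(-1,2)))))-o
    return o+a*((z-o[2])/a[:,2:3])
def proj(n,P):
    K,D,E=cam(n); I=np.linalg.inv(E); return cv2.projectPoints(np.array(P,float).reshape(-1,1,3),cv2.Rodrigues(I[:3,:3])[0],I[:3,3],K,D)[0].reshape(-1,2)
def save(n,img,box=None,s=1):
    if box: img=img[box[1]:box[3],box[0]:box[2]]
    cv2.imwrite("pics/"+n+".png",cv2.resize(img[:,:,::-1],None,fx=s,fy=s,interpolation=cv2.INTER_CUBIC))
E
python3 - <<'E'
from h import *
a={}
for n in("top","side"):
    p,d=vision.capture(n); a[n]=p; np.savez(n+"0",p=p,d=d); print(n,np.round(cam(n)[2],3).tolist())
    save(n+"0",p,s=1.5)
s=r.sense();print(s)
for n in("top","side"):
  for t in("pot1","pot3","rack","damper_knob","tub","tape","brush"):
    print(n,t,[(np.round(x["uv"]).tolist(),round(x["conf"],2)) for x in vision.find_in(n,t)])
E
```

```text
pics
top [[0.008, -0.983, 0.185, 0.159], [-1.0, -0.008, 0.001, -0.027], [0.0, -0.185, -0.983, 1.667], [0.0, 0.0, 0.0, 1.0]]
side [[0.991, -0.062, 0.122, 0.303], [-0.136, -0.537, 0.832, -0.971], [0.014, -0.841, -0.541, 0.772], [0.0, 0.0, 0.0, 1.0]]
{'time_s': 0.1, 'joints': array([ 8.40880750e+01,  2.20870167e+01,  3.85994219e-01, -2.44867799e-02,
       -6.84127185e+01, -1.48171027e+01]), 'joint_velocities': array([-0.01587771, -0.13445155,  0.15680621,  0.14190234,  0.00111115,
       -0.12274815]), 'effort': array([-2.53441085e-04, -3.91692066e+01,  1.87934035e+01,  4.23185930e+00,
        1.34429461e-02, -7.69675762e-05]), 'tcp_pos': array([0.22111721, 0.58437698, 0.40375279]), 'ee_rot': array([[ 9.35209061e-01, -3.54095541e-01, -5.99751158e-04],
       [-3.54096027e-01, -9.35207070e-01, -1.93363208e-03],
       [ 1.23798972e-04,  2.02071974e-03, -9.99997951e-01]]), 'wrist_force': array([-0.54767351,  0.0781894 , -0.29908815]), 'moment': array([-0.02062554,  0.00910362, -0.0151149 ]), 'gripper_force': 0.0, 'gripper_width': 1.0022859753740343}
top pot1 [([317.0, 197.0], 0.96), ([22
[... 234 characters left out ...]
224.0, 139.0], 0.77)]
top damper_knob [([163.0, 166.0], 0.63), ([222.0, 141.0], 0.24)]
top tub [([388.0, 153.0], 0.72)]
top tape [([136.0, 211.0], 0.96)]
top brush [([185.0, 202.0], 0.91), ([223.0, 143.0], 0.15)]
side pot1 [([202.0, 274.0], 0.94), ([233.0, 193.0], 0.84), ([266.0, 251.0], 0.83), ([259.0, 222.0], 0.81), ([273.0, 300.0], 0.8)]
side pot3 [([202.0, 274.0], 0.94), ([233.0, 193.0], 0.84), ([266.0, 251.0], 0.83), ([259.0, 222.0], 0.81), ([273.0, 300.0], 0.8)]
side rack [([322.0, 206.0], 0.94)]
side damper_knob [([264.0, 157.0], 0.7)]
side tub [([346.0, 330.0], 0.76)]
side tape [([225.0, 162.0], 0.6), ([322.0, 210.0], 0.19)]
side brush [([246.0, 183.0], 0.48), ([263.0, 220.0], 0.28)]
```

View pics/top0.png

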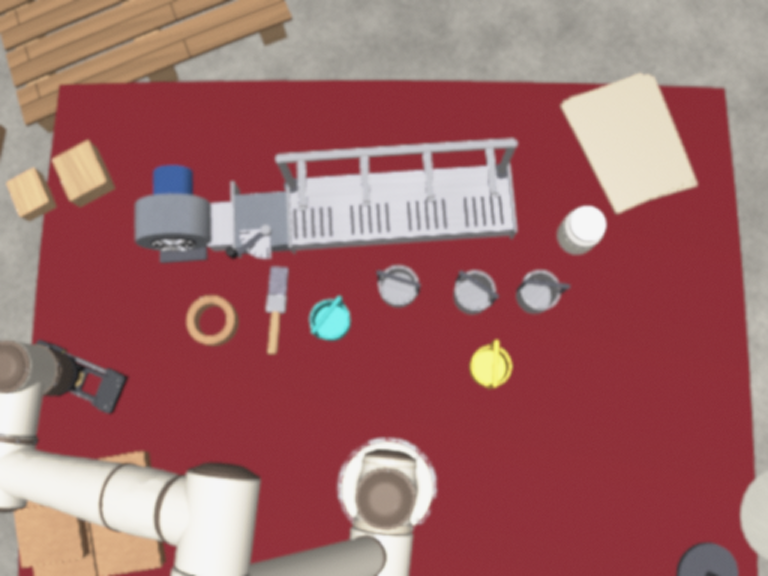

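View pics/side0.png

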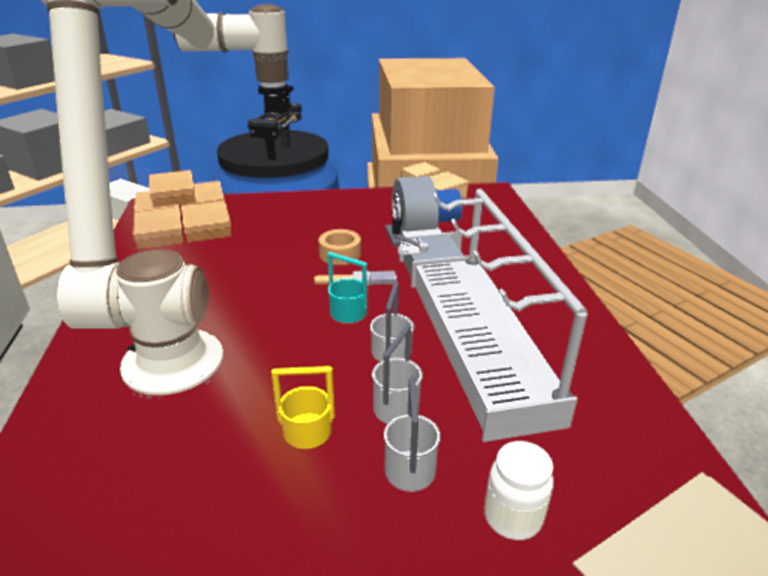

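Top view: three steel pots at about (265,190), (317,195), (360,194) in native pixels; turquoise (220,212) and yellow (327,243) are decoys. The lever is near (165,162), and the jar is at (388,153). Next I measure poses.

Run:
```python
from h import *
T=np.load("top0.npz");S=np.load("side0.npz")
ct=cloud("top",T["d"]);cs=cloud("side",S["d"])
def fitpot(c):
    # bar points: above rim, near c
    out=[]
    for nm,C in(("top",ct),("side",cs)):
        P=C.reshape(-1,3); m=(np.hypot(P[:,0]-c[0],P[:,1]-c[1])<.075)&(P[:,2]>.02)&(P[:,2]<.2); P=P[m]
        zt=np.percentile(P[:,2],98)
        b=P[P[:,2]>zt-.015]; w=b[:,:2]-b[:,:2].mean(0); u,s,v=np.linalg.svd(w); t=w@v[0]
        out.append((nm,len(b),"ztop",round(zt,4),"mid",np.round((b[:,:2].mean(0)+v[0]*(t.max()+t.min())/2)*1000).tolist(),"len",round(np.ptp(t)*1000),"ang",round(np.degrees(np.arctan2(v[0][1],v[0][0]))%180,1)))
        h=np.histogram(P[:,2],bins=np.arange(.02,.2,.01))[0]; out.append(h.tolist())
        q=P[(P[:,2]<.095)&(P[:,2]>.05)]; out.append(("body bbox mid",np.round((q[:,:2].max(0)+q[:,:2].min(0))*500).tolist(),np.round(np.ptp(q[:,:2],axis=0)*1000).tolist()))
    return out
for x in vision.cut_out("top","pot1"):
    u,v=np.nonzero(x["region"])[::-1]; c=onplane("top",[np.median(u),np.median(v)],.06)[0]
    print("==",x["uv"],np.round(c,3))
    for o in fitpot(c): print(o)
    
# rack
P=ct.reshape(-1,3); g=[(.02,.1),(.1,.18),(.18,.24),(.24,.3)]
a=ct[60:185,80:360].reshape(-1,3)
rail=a[(a[:,2]>.21)&(a[:,2]<.275)&(a[:,0]>.3)]; np.save("rail",rail)
print(len(rail),np.round(rail.min(0),3),np.round(rail.max(0),3))
save("damp",T["p"],(80,90,350,180),2.9)
```

```text
== [264.8, 190.5] [ 0.444 -0.022  0.06 ]
('top', 92, 'ztop', np.float64(0.1497), 'mid', [443.0, -22.0], 'len', 95, 'ang', np.float64(72.4))
[18, 21, 23, 22, 87, 15, 3, 4, 2, 2, 6, 10, 78, 6, 0, 0, 0]
('body bbox mid', [445.0, -21.0], [86.0, 90.0])
('side', 78, 'ztop', np.float64(0.1472), 'mid', [446.0, -23.0], 'len', 97, 'ang', np.float64(72.0))
[74, 88, 79, 102, 121, 25, 16, 17, 19, 17, 13, 15, 70, 0, 0, 0, 0]
('body bbox mid', [447.0, -25.0], [86.0, 94.0])
== [325.2, 245.6] [ 0.265 -0.228  0.06 ]
('top', 98, 'ztop', np.float64(0.1495), 'mid', [266.0, -227.0], 'len', 94, 'ang', np.float64(177.8))
[14, 16, 17, 16, 88, 23, 3, 3, 3, 2, 1, 7, 86, 5, 0, 0, 0]
('body bbox mid', [266.0, -227.0], [94.0, 86.0])
('side', 185, 'ztop', np.float64(0.1467), 'mid', [267.0, -229.0], 'len', 96, 'ang', np.float64(177.1))
[162, 180, 194, 188, 230, 33, 23, 26, 24, 23, 24, 34, 152, 0, 0, 0, 0]
('body bbox mid', [267.0, -226.0], [97.0, 89.0])
== [313.7, 195.5] [ 0.429 -0.19   0.06 ]
('top', 97, 'ztop', np.float64(0.1688), 'mid', [429.0, -190.0], 'len', 95, 'ang', np.float64(56.5))
[25, 19, 18, 26, 29, 26, 80, 21, 6, 4, 1, 7, 3, 11, 85, 3, 0]
('body bbox mid', [429.0, -191.0], [85.0, 87.0])
('side', 120, 'ztop', np.float64(0.1672), 'mid', [432.0, -193.0], 'len', 96, 'ang', np.float64(56.3))
[84, 105, 108, 119, 134, 143, 182, 33, 19, 24, 25, 23, 26, 19, 105, 0, 0]
('body bbox mid', [431.0, -192.0], [87.0, 89.0])
== [220.1, 212.6] [0.366 0.13  0.06 ]
('top', 94, 'ztop', np.float64(0.1485), 'mid', [365.0, 129.0], 'len', 94, 'ang', np.float64(142.9))
[16, 19, 25, 17, 85, 18, 4, 2, 2, 4, 2, 16, 75, 5, 0, 0, 0]
('body bbox mid', [367.0, 130.0], [86.0, 87.0])
('side', 91, 'ztop', np.float64(0.1471), 'mid', [367.0, 127.0], 'len', 94, 'ang', np.float64(144.0))
[85, 106, 111, 111, 129, 27, 14, 17, 16, 13, 17, 21, 72, 1, 0, 0, 0]
('body bbox mid', [367.0, 128.0], [86.0, 94.0])
1666 [ 0.562 -0.267  0.211] [0.726 0.231 0.269]
```

View pics/damp.png

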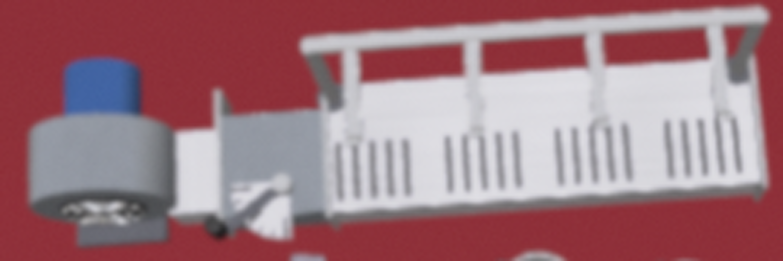

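Run:
```python
from h import *
T=np.load("top0.npz");S=np.load("side0.npz")
ct=cloud("top",T["d"]);cs=cloud("side",S["d"])
for nm,C in(("top",ct),("side",cs)):
    P=C.reshape(-1,3)
    c=np.array([.427,-.31])
    for _ in range(3):
        Q=P[(np.hypot(*(P[:,:2]-c).T)<.058)&(P[:,2]>.03)&(P[:,2]<.2)]; b=Q[Q[:,2]>np.percentile(Q[:,2],98)-.015]
        w=b[:,:2]-b[:,:2].mean(0);v=np.linalg.svd(w)[2][0];t=w@v;mid=b[:,:2].mean(0)+v*(t.max()+t.min())/2
        c=mid
    print(nm,"pot",len(b),np.percentile(Q[:,2],98),mid,np.ptp(t),np.degrees(np.arctan2(v[1],v[0]))%180, np.histogram(Q[:,2],bins=np.arange(.03,.2,.01))[0])
    M=(P[:,2]>.2)&(P[:,2]<.285)&(P[:,0]>.5)&(P[:,0]<.8)&(P[:,1]>-.35)&(P[:,1]<.3); R=P[M]
    # rail: iterative line fit to the back points
    L=R[R[:,0]>.66]; k=np.polyfit(L[:,1],L[:,0],1)
    for _ in range(8):
        e=R[:,0]-np.polyval(k,R[:,1]); L=R[abs(e)<.013]; k=np.polyfit(L[:,1],L[:,0],1)
    psi=-np.arctan(k[0]); print(" rail k",k,"psi",np.degrees(psi),"y",L[:,1].min(),L[:,1].max(),"z",np.percentile(L[:,2],[5,50,95]),len(L))
    ex=np.array([np.cos(psi),np.sin(psi)]);ey=np.array([-ex[1],ex[0]])
    H=R[(R[:,0]<np.polyval(k,R[:,1])-.02)]; s=H[:,:2]@ey; xx=H[:,:2]@ex
    o=np.argsort(s);br=np.split(o,np.nonzero(np.diff(s[o])>.03)[0]+1)
    for g in br: print("  hookgrp",len(g),"s",round(np.median(s[g]),4),"x",xx[g].min().round(3),xx[g].max().round(3),H[g,2].max().round(3), H[g][xx[g]<xx[g].min()+.012].mean(0).round(3))
    A=P[(P[:,2]>.05)&(P[:,2]<.07)&(P[:,0]>.5)&(P[:,0]<.8)&(P[:,1]>-.35)&(P[:,1]<.3)]; s=A[:,:2]@ey;x=A[:,:2]@ex
    print(" box s",np.percentile(s,[.5,99.5]),"x",np.percentile(x,[.5,99.5]))
    print(" rail x' (ex)",np.median(L[:,:2]@ex))
    K=P[(P[:,2]>.108)&(P[:,2]<.14)&(P[:,0]>.45)&(P[:,0]<.62)&(P[:,1]>.15)&(P[:,1]<.30)]; print(" knob",len(K),K.mean(0),K[:,:2].min(0),K[:,:2].max(0))
print("pivot",onplane("top",[177.6,152],.08), "knob",onplane("top",[154.5,168.6],.126))
```

```text
top pot 98 0.16881462537872385 [ 0.43124729 -0.33525103] 0.09607648394831705 83.41996532000367 [28 33 29 32 30 98 19  6  4  6  5  3 22 75  3  0]
 rail k [-0.07910036  0.6920009 ] psi 4.522699657315865 y -0.2670374326695295 0.2314366291726487 z [0.23570275 0.24636599 0.25276717] 1014
  hookgrp 153 s -0.2633 x 0.572 0.669 0.268 [ 0.596 -0.216  0.259]
  hookgrp 152 s -0.1329 x 0.573 0.67 0.269 [ 0.586 -0.087  0.261]
  hookgrp 154 s -0.0029 x 0.573 0.669 0.268 [0.576 0.043 0.259]
  hookgrp 148 s 0.1246 x 0.574 0.669 0.269 [0.566 0.169 0.259]
 box s [-0.32969199  0.24854683] x [0.5398733  0.70565339]
 rail x' (ex) 0.6892721296930442<stdin>:25: RuntimeWarning: Mean of empty slice.
  ret = um.true_divide(
Traceback (most recent call last):
ValueError: zero-size array to reduction operation minimum which has no identity
```

Run:
```python
from h import *
T=np.load("top0.npz");S=np.load("side0.npz")
psi=np.radians(4.52);R=np.array([[np.cos(psi),np.sin(psi)],[-np.sin(psi),np.cos(psi)]]);O=np.array([.602,-.0686])
for nm in("top","side"):
    C=cloud(nm,(T if nm=="top" else S)["d"]); P=C.reshape(-1,3); Q=np.c_[P[:,:2]@R.T-O,P[:,2]]
    for lab,z0,z1,x0,x1 in(("knob",.1,.14,-.12,.1),("lever",.072,.098,-.12,.03),("blower",.145,.185,-.2,.2)):
        K=Q[(Q[:,2]>z0)&(Q[:,2]<z1)&(Q[:,0]>x0)&(Q[:,0]<x1)&(Q[:,1]>.25)&(Q[:,1]<(.36 if lab!="blower" else .6))]
        if len(K): print(nm,lab,len(K),"mean",K.mean(0).round(3),"min",K.min(0).round(3),"max",K.max(0).round(3))
        if lab=="knob":print(np.round(K[:12],3).tolist())
print("pivot",onplane("top",[177.6,152],.084)[0,:2]@R.T-O, "knob",onplane("top",[154.5,168.6],.126)[0,:2]@R.T-O,onplane("top",[154.5,168.6],.126))
save("s1",S["p"],(235,105,335,180),7.5)
save("t1",T["p"],(130,125,205,185),10)
```

```text
[]
top lever 195 mean [-0.033  0.317  0.079] min [-0.078  0.253  0.072] max [0.03  0.36  0.091]
top blower 957 mean [0.01  0.503 0.162] min [-0.033  0.44   0.145] max [0.06  0.57  0.178]
side knob 3 mean [-0.07   0.359  0.116] min [-0.074  0.359  0.103] max [-0.066  0.359  0.127]
[[-0.066, 0.359, 0.127], [-0.07, 0.359, 0.119], [-0.074, 0.359, 0.103]]
side lever 120 mean [-0.035  0.317  0.08 ] min [-0.071  0.251  0.072] max [0.029 0.36  0.095]
side blower 339 mean [0.01  0.483 0.162] min [-0.031  0.44   0.145] max [0.059 0.558 0.176]
pivot [-0.01453494  0.29594927] knob [-0.07615198  0.36677263] [[0.50071446 0.33868583 0.126     ]]
```

View pics/t1.png

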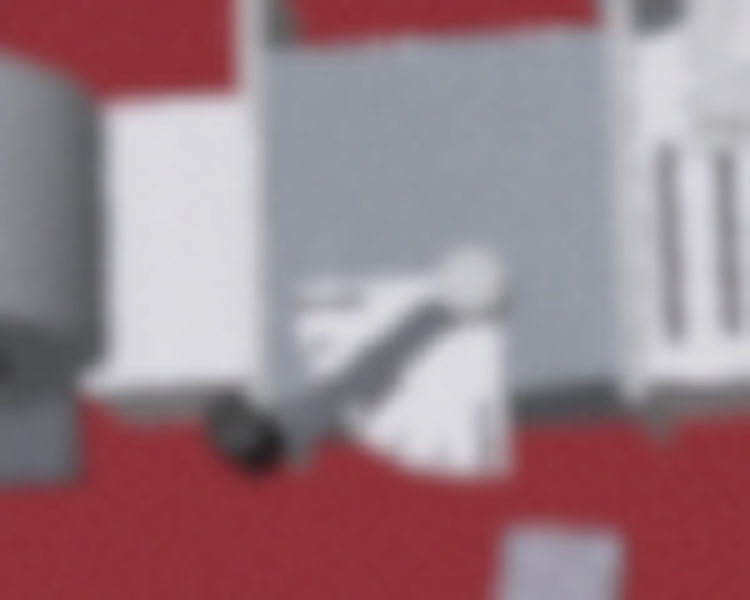

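View pics/s1.png

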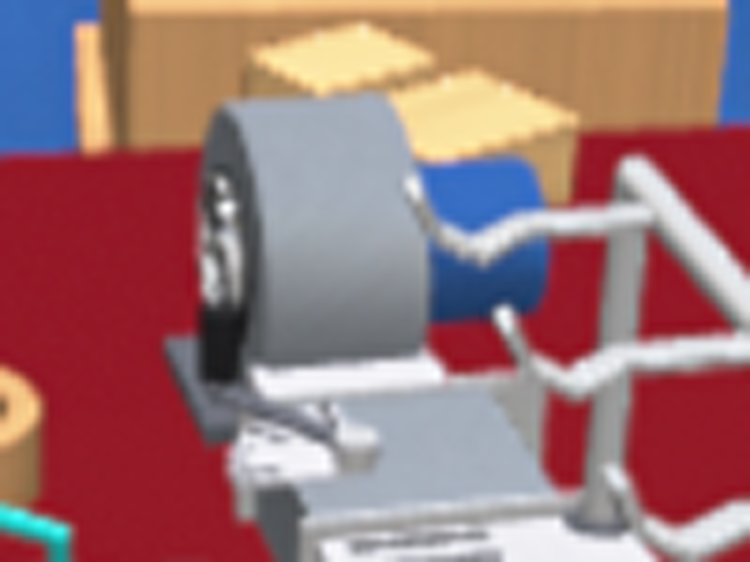

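The crops show the lever pivot at (177,153) and the black knob at (154,168) in the top picture. The lever is about half open or a little more, and the blower stands clear to the left.

Run:
```python
from h import *
T=np.load("top0.npz");S=np.load("side0.npz")
psi=np.radians(4.52);R=np.array([[np.cos(psi),np.sin(psi)],[-np.sin(psi),np.cos(psi)]]);O=np.array([.602,-.0686])
for nm in("top","side"):
    D=T if nm=="top" else S
    C=cloud(nm,D["d"]); P=C.reshape(-1,3); Q=np.c_[P[:,:2]@R.T-O,P[:,2]]; g=D["p"].reshape(-1,3).max(1)
    m=(Q[:,2]>.085)&(Q[:,2]<.14)&(Q[:,0]>-.12)&(Q[:,0]<0.02)&(Q[:,1]>.25)&(Q[:,1]<.41)
    K=Q[m]
    k=K[(K[:,2]>.1)]; print(nm,"knob",len(k),k.mean(0).round(3),k.min(0).round(3),k.max(0).round(3))
    kt=K[K[:,2]>.118];print("  top",len(kt),kt.mean(0).round(4))
    p=Q[(Q[:,2]>.082)&(Q[:,2]<.1)&(Q[:,0]>-.035)&(Q[:,0]<0.02)&(Q[:,1]>.25)&(Q[:,1]<.32)]; 
    if len(p):print("  pivot",len(p),p.mean(0).round(4),p.min(0).round(3),p.max(0).round(3))
for z in(.085,.09,.095): print(onplane("top",[177.2,153],z)[0,:2]@R.T-O)
print(onplane("top",[153.2,167.5],.126)[0,:2]@R.T-O)
```

```text
top knob 48 [-0.072  0.371  0.122] [-0.081  0.362  0.103] [-0.059  0.381  0.133]
  top 37 [-0.0707  0.3716  0.1251]
  pivot 34 [-0.0202  0.3009  0.0856] [-0.034  0.288  0.082] [-0.007  0.319  0.091]
side knob 52 [-0.07   0.368  0.117] [-0.079  0.359  0.101] [-0.06   0.382  0.131]
  top 26 [-0.0694  0.3693  0.1255]
  pivot 26 [-0.0187  0.3013  0.0863] [-0.034  0.289  0.083] [-0.006  0.318  0.092]
[-0.0181771   0.29725413]
[-0.01952865  0.29640818]
[-0.02088021  0.29556223]
[-0.07215503  0.37096824]
```

```bash
cat >> h.py <<'E'
from scipy.spatial.transform import Rotation as Ro
PSI=np.radians(4.52);RR=np.array([[np.cos(PSI),-np.sin(PSI)],[np.sin(PSI),np.cos(PSI)]]);OO=np.array([.602,-.0686])
def rk(a,b): return RR@(OO+[a,b])      # rack -> world xy
def rel(*targets):
    """targets: (x,y,z of grasp point, yaw of tool x) -> rows (mm, deg) from the present pose"""
    s=r.sense(); R0=np.array(s["ee_rot"]); p=np.array(s["tcp_pos"])
    print("t %.1f grasp"%s["time_s"],np.round((p+R0[:,2]*.164)*1000,1),"yaw %.1f"%np.degrees(np.arctan2(R0[1,0],R0[0,0])),"F",np.round(s["wrist_force"],1),"open %.3f"%s["gripper_width"],"gf",round(float(s["gripper_force"]),1))
    for x,y,z,yaw in targets:
        R1=Ro.from_euler("z",yaw,degrees=True).as_matrix()@np.diag([1,-1,-1.])
        t=np.array([x,y,z+.164]); print("  row",np.round(R0.T@(t-p)*1000,1).tolist(),np.round(Ro.from_matrix(R0.T@R1).as_rotvec(degrees=True),1).tolist())
E
python3 -m creep '[[1,350,125,0,0,0,65],[1,350,125,0,0,0,65],[1,350,125,0,0,0,65],[1,350,125,0,0,0,65],[1,350,125,0,0,0,65],[1,350,125,0,0,0,65],[1,350,125,0,0,0,65],[1,350,125,0,0,0,65]]'
python3 - <<'E'
from h import *
x,y=rk(-.0705,.3705); rel((x,y,.2,-85.5),(x,y,.116,-85.5))
E
```

```text
time_s: 1.52
tcp_pos: [0.4763, 0.367, 0.4051]
ee_rot: [[0.202, -0.979, 0.0], [-0.979, -0.202, 0.0], [-0.0, -0.0, -1.0]]
wrist_force: [0.8, 0.7, 0.2]
gripper_width: 0.999
gripper_force: 0.0
t 1.5 grasp [476.4 367.1 241.1] yaw -78.4 F [0.8 0.7 0.2] open 0.999 gf 0.0
  row [29.7, -24.2, 41.1] [-0.0, 0.0, 7.1]
  row [29.7, -24.2, 125.1] [-0.0, 0.0, 7.1]
```

```bash
python3 -m creep '[[1,30,-24,40,0,0,7],[1,30,-24,40,0,0,7],[1,30,-24,82,0,0,7],[1,30,-24,120,0,0,7],[1,30,-24,125,0,0,7],[1,30,-24,125,0,0,7]]'
python3 - <<'E'
from h import *
x,y=rk(-.0705,.3705); rel((x,y,.116,-85.5)); p,d=vision.capture("top"); save("t2",p,(110,110,230,200),6.5)
E
```

```text
time_s: 2.02
tcp_pos: [0.5043, 0.344, 0.2774]
ee_rot: [[0.088, -0.996, -0.004], [-0.996, -0.088, -0.005], [0.005, 0.005, -1.0]]
wrist_force: [0.2, 0.9, 0.6]
gripper_width: 1.002
gripper_force: 0.0
t 2.0 grasp [503.6 343.2 113.4] yaw -85.0 F [0.2 0.9 0.6] open 1.002 gf 0.0
  row [1.3, -1.6, -2.6] [0.3, -0.3, 0.5]
```

View pics/t2.png

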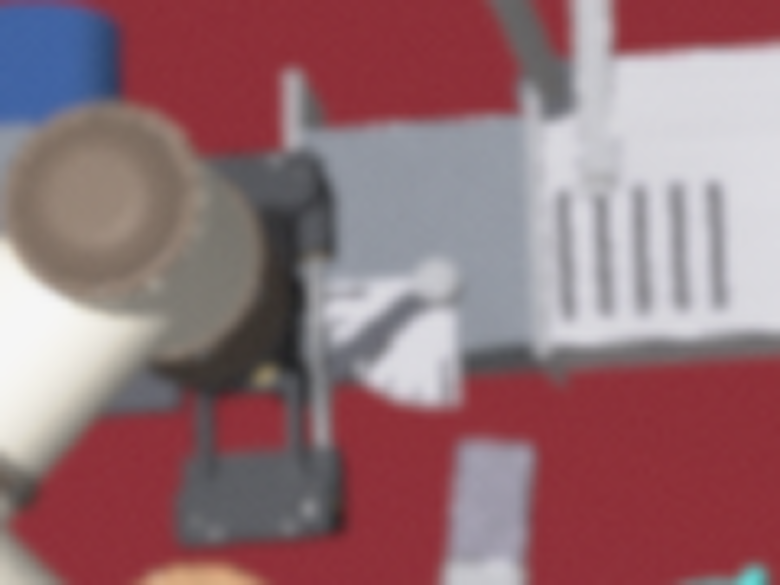

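The gripper straddles the knob, and the lever is still at its original angle. Closing now.

```bash
python3 -m creep '[[-1,0,0,-3,0,0,0],[-1,0,0,-3,0,0,0],[-1,0,0,-3,0,0,0],[-1,0,0,-3,0,0,0],[-1,0,0,-3,0,0,0],[-1,0,0,-3,0,0,0],[-1,0,0,-3,0,0,0]]'
python3 - <<'E'
from h import *
pv=np.array([-.0185,.297])
W=[]
for a in(54.7,45,36,27,18,9,0,-4):
    t=np.radians(a); x,y=rk(pv[0]-.09*np.cos(t),pv[1]+.09*np.sin(t)); W.append((x,y,.116,-85.5+54.7-a))
rel(*W)
E
```

```text
time_s: 2.65
tcp_pos: [0.5048, 0.3442, 0.283]
ee_rot: [[0.087, -0.996, 0.0], [-0.996, -0.087, 0.0], [-0.0, -0.0, -1.0]]
wrist_force: [-0.7, -0.6, -0.6]
gripper_width: 0.554
gripper_force: 0.0
t 2.6 grasp [504.8 344.2 119. ] yaw -85.0 F [-0.7 -0.6 -0.6] open 0.554 gf 0.0
  row [1.5, -1.2, 3.0] [-0.0, 0.0, 0.5]
  row [11.2, 10.5, 3.0] [-0.0, 0.0, -9.2]
  row [21.9, 19.8, 3.0] [-0.0, 0.0, -18.2]
  row [33.9, 27.3, 3.0] [-0.0, 0.0, -27.2]
  row [46.9, 32.8, 3.0] [-0.0, 0.0, -36.2]
  row [60.6, 36.2, 3.0] [-0.0, 0.0, -45.2]
  row [74.6, 37.4, 3.0] [-0.0, 0.0, -54.2]
  row [80.9, 37.2, 2.9] [-0.0, 0.0, -58.2]
```

```bash
python3 -m creep '[[-1,0,0,2,0,0,0],[-1,0,0,2,0,0,0],[-1,0,0,2,0,0,0],[-1,0,0,2,0,0,0],[-1,0,0,2,0,0,0],[-1,0,0,2,0,0,0],[-1,0,0,2,0,0,0]]'
```

```text
time_s: 3.23
tcp_pos: [0.5058, 0.3438, 0.2807]
ee_rot: [[0.087, -0.996, 0.002], [-0.996, -0.087, -0.001], [0.001, -0.002, -1.0]]
wrist_force: [5.2, -1.9, -1.7]
gripper_width: 0.245
gripper_force: 30.0
```

```bash
python3 -m creep '[[-1,6.5,8,0,0,0,-6.5],[-1,13,15,0,0,0,-12.5],[-1,20.5,21,0,0,0,-18.5],[-1,28.5,26,0,0,0,-24.5],[-1,37,30,0,0,0,-30.5],[-1,45.5,33.5,0,0,0,-36.5],[-1,54.5,36,0,0,0,-42.5],[-1,64,37.5,0,0,0,-48.5]]'
python3 - <<'E'
from h import *
pv=np.array([-.0185,.297])
W=[]
for a in(4,0,-2):
    t=np.radians(a); x,y=rk(pv[0]-.09*np.cos(t),pv[1]+.09*np.sin(t)); W.append((x,y,.116,-85.5+54.7-a))
rel(*W)
E
```

```text
time_s: 3.9
tcp_pos: [0.4755, 0.2774, 0.2808]
ee_rot: [[0.806, -0.591, 0.008], [-0.591, -0.806, 0.004], [0.003, -0.008, -1.0]]
wrist_force: [14.0, 1.9, -9.9]
gripper_width: 0.247
gripper_force: 30.1
t 3.9 grasp [476.7 278.1 116.8] yaw -36.3 F [14.   1.9 -9.9] open 0.247 gf 30.1
  row [1.3, 4.7, 0.8] [-0.5, -0.2, -1.5]
  row [5.2, 9.6, 0.7] [-0.4, -0.2, -5.5]
  row [7.3, 12.0, 0.7] [-0.4, -0.2, -7.5]
```

```bash
python3 -m creep '[[-1,3,4,0,0,0,-2],[-1,6.5,8.5,0,0,0,-5.5],[-1,9,11,0,0,0,-7.5],[-1,9,11,0,0,0,-7.5],[-1,9,11,0,0,0,-7.5]]'
python3 - <<'E'
from h import *
rel();p,d=vision.capture("top"); 
s=r.sense();g=s["tcp_pos"]+s["ee_rot"][:,2]*.164;print("rack",RR.T@g[:2]-OO)
E
```

```text
time_s: 4.32
tcp_pos: [0.4759, 0.2675, 0.2808]
ee_rot: [[0.875, -0.485, 0.011], [-0.485, -0.875, 0.014], [0.003, -0.017, -1.0]]
wrist_force: [7.1, 14.7, -13.0]
gripper_width: 0.242
gripper_force: 30.1
t 4.3 grasp [477.6 269.7 116.8] yaw -29.0 F [  7.1  14.7 -13. ] open 0.242 gf 30.1
rack [-0.10464722  0.29983087]
```

```bash
python3 -m creep '[[1,0,0,0,0,0,0],[1,0,0,0,0,0,0],[1,0,0,0,0,0,0],[1,0,0,0,0,0,0],[1,0,0,-60,0,0,0],[1,0,0,-100,0,0,0],[1,0,0,-140,0,0,0],[1,0,0,-180,0,0,0]]'
python3 -m creep '[[1,-40,0,-60,0,0,0],[1,-80,0,-60,0,0,0],[1,-120,0,-60,0,0,0],[1,-160,0,-60,0,0,0],[1,-160,0,-60,0,0,0]]'
python3 - <<'E'
from h import *
rel();p,d=vision.capture("top"); save("t3",p,(120,110,210,180),8)
C=cloud("top",d).reshape(-1,3);Q=np.c_[C[:,:2]@RR-OO,C[:,2]]
k=Q[(Q[:,2]>.118)&(Q[:,2]<.14)&(Q[:,0]>-.14)&(Q[:,0]<-.06)&(Q[:,1]>.25)&(Q[:,1]<.41)];print(len(k),k.mean(0))
E
```

```text
time_s: 5.03
tcp_pos: [0.4731, 0.2622, 0.4493]
ee_rot: [[0.874, -0.485, -0.001], [-0.485, -0.874, -0.001], [-0.0, 0.002, -1.0]]
wrist_force: [1.1, 1.1, 0.2]
gripper_width: 0.768
gripper_force: 0.0
time_s: 5.45
tcp_pos: [0.3307, 0.3408, 0.5085]
ee_rot: [[0.876, -0.483, -0.0], [-0.483, -0.876, 0.002], [-0.001, -0.001, -1.0]]
wrist_force: [0.1, -1.1, -1.0]
gripper_width: 0.993
gripper_force: 0.0
t 5.5 grasp [330.6 341.1 344.5] yaw -28.9 F [ 0.1 -1.1 -1. ] open 0.993 gf 0.0
37 [-0.10808435  0.29791966  0.12459492]
```

View pics/t3.png

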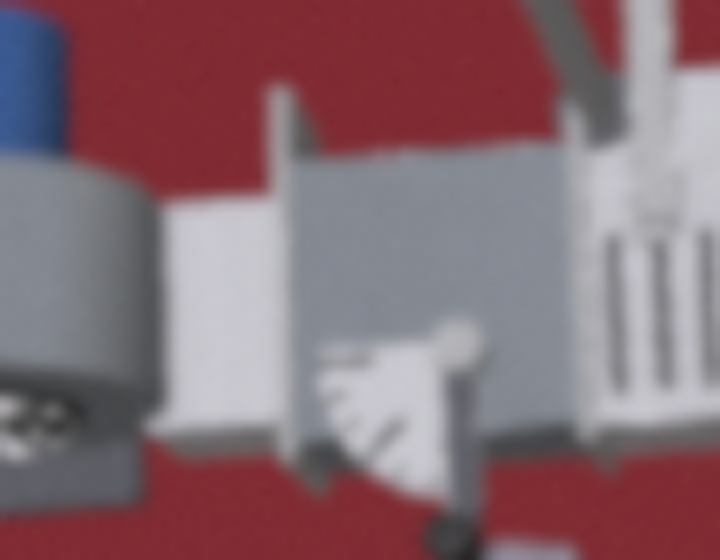

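The lever now points to the front, at the first long mark, with its knob at crop (450,535), so the damper is shut. Candidates in the top picture: steel at (265,190), (313,195) and (360,194); turquoise (220,212) and yellow (326,245). The three plain steel ones are meant. Next I re-measure them and confirm in one crop.

```bash
cat >> h.py <<'E'
def bow(cs,c,rad=.06,zmin=.11,zmax=.2):
    """cs: cloud, c: rough xy -> bar middle xy, top z, bar angle"""
    P=cs.reshape(-1,3); c=np.array(c,float)
    for _ in range(3):
        Q=P[(np.hypot(*(P[:,:2]-c).T)<rad)&(P[:,2]>zmin)&(P[:,2]<zmax)]; zt=np.percentile(Q[:,2],90); b=Q[abs(Q[:,2]-zt)<.015]
        w=b[:,:2]-b[:,:2].mean(0);v=np.linalg.svd(w)[2][0];t=w@v;c=b[:,:2].mean(0)+v*(t.max()+t.min())/2
    return c.round(4),round(zt,3),round(np.degrees(np.arctan2(v[1],v[0]))%180,1),round(np.ptp(t),3),len(b)
E
python3 - <<'E'
from h import *
for n in("top","side"):
    p,d=vision.capture(n);C=cloud(n,d)
    for nm,c in(("A",(.445,-.023)),("B",(.430,-.191)),("C",(.431,-.335))): print(n,nm,bow(C,c))
    if n=="top":save("t4",p,(200,165,390,260),4.2)
m=np.array([.4445,-.0225]); 
u=np.array([np.cos(np.radians(72.3)),np.sin(np.radians(72.3))]); g=m+.025*u
print(m,g); rel((*g,.3,-107.7),(*g,.135,-107.7))
E
```

```text
top A (array([ 0.4432, -0.0228]), np.float64(0.149), np.float64(72.7), np.float64(0.094), 96)
top B (array([ 0.429 , -0.1905]), np.float64(0.168), np.float64(56.2), np.float64(0.095), 97)
top C (array([ 0.4311, -0.3356]), np.float64(0.168), np.float64(83.0), np.float64(0.095), 100)
side A (array([ 0.4463, -0.024 ]), np.float64(0.147), np.float64(72.1), np.float64(0.099), 79)
side B (array([ 0.4316, -0.1932]), np.float64(0.167), np.float64(56.2), np.float64(0.099), 118)
side C (array([ 0.4329, -0.3377]), np.float64(0.167), np.float64(83.5), np.float64(0.095), 156)
[ 0.4445 -0.0225] [0.45210083 0.00131654]
t 5.6 grasp [332.7 340.5 343.7] yaw -28.9 F [ 0.5 -1.3 -0.6] open 0.998 gf 0.0
  row [268.4, 239.3, 43.8] [0.0, -0.0, 78.8]
  row [268.4, 239.3, 208.8] [0.0, -0.0, 78.8]
```

View pics/t4.png

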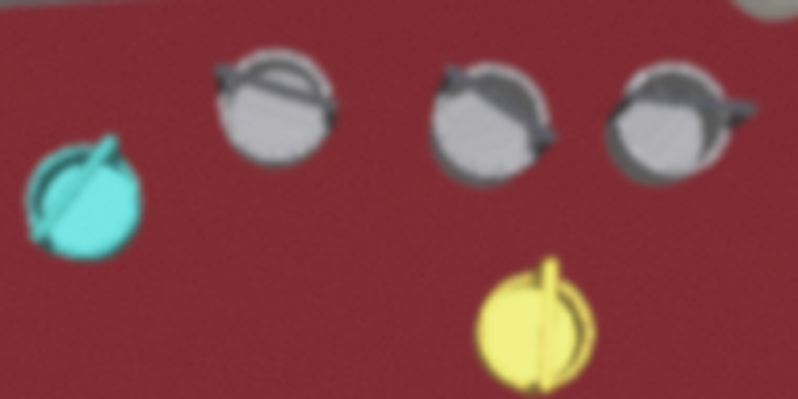

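The crop confirms three grey steel pots at crop (275,105), (490,125) and (670,120). Turquoise and yellow are the decoys.

```bash
python3 -m creep '[[0.5,268,239,40,0,0,79],[0.5,268,239,40,0,0,79],[0.5,268,239,40,0,0,79],[0.5,268,239,40,0,0,79],[0.5,268,239,40,0,0,79],[0.5,268,239,40,0,0,79],[0.5,268,239,40,0,0,79],[0.5,268,239,40,0,0,79]]' | head -1
python3 - <<'E'
from h import *
rel((.4523,.0010,.14,-107.7))
E
```

```text
time_s: 6.27
t 6.3 grasp [443.   24.5 306.3] yaw -86.8 F [0.5 0.4 0.2] open 0.754 gf 0.0
  row [24.0, -7.9, 166.3] [0.0, -0.0, 20.9]
```

```bash
python3 -m creep '[[0.5,24,-8,40,0,0,7],[0.5,24,-8,60,0,0,14],[0.5,24,-8,80,0,0,21],[0.5,24,-8,110,0,0,21],[0.5,24,-8,140,0,0,21],[0.5,24,-8,166,0,0,21],[0.5,24,-8,166,0,0,21],[0.5,24,-8,166,0,0,21]]' | head -1
python3 - <<'E'
from h import *
rel((.4523,.0010,.14,-107.7))
E
```

```text
time_s: 6.93
t 6.9 grasp [452.    3.1 139.8] yaw -107.4 F [ 0.1 -0.7  0.7] open 0.747 gf 0.0
  row [2.4, -0.5, -0.2] [0.2, -0.2, 0.3]
```

```bash
python3 -m creep '[[-1,2,0,0,0,0,0],[-1,2,0,0,0,0,0],[-1,2,0,0,0,0,0],[-1,2,0,0,0,0,0],[-1,2,0,0,0,0,0],[-1,2,0,0,0,0,0],[-1,2,0,0,0,0,0],[-1,2,0,0,0,0,0]]' | tail -2
python3 -m creep '[[-1,0,0,0,0,0,0],[-1,0,0,0,0,0,0],[-1,0,0,0,0,0,0],[-1,0,0,0,0,0,0],[-1,0,0,0,0,0,0]]' | tail -3
python3 - <<'E'
from h import *
# hook3 at rack (0,.065): hold +25 to left ; stand off 70 mm in front
rel((.4523,.0010,.30,-107.7),(*rk(-.105,.065+.025),.283,-85.5),(*rk(0,.065+.025),.283,-85.5))
E
```

```text
gripper_width: 0.232
gripper_force: 0.0
wrist_force: [1.7, -0.8, 0.8]
gripper_width: 0.106
gripper_force: 30.0
t 8.0 grasp [452.4   2.6 140.7] yaw -107.3 F [ 1.7 -0.8  0.8] open 0.106 gf 30.0
  row [1.4, -0.7, -159.3] [-0.1, 0.0, 0.4]
  row [-67.7, -22.6, -142.2] [-0.1, 0.0, -21.8]
  row [-106.7, -120.0, -142.1] [-0.1, 0.0, -21.8]
```

```bash
python3 -m creep '[[-1,0,0,-20,0,0,0],[-1,0,0,-50,0,0,0],[-1,0,0,-80,0,0,0],[-1,0,0,-110,0,0,0],[-1,0,0,-135,0,0,0],[-1,0,0,-143,0,0,0]]' | head -1
python3 -m creep '[[-1,-22,-7,0,0,0,-6],[-1,-45,-15,0,0,0,-12],[-1,-68,-22,0,0,0,-18],[-1,-68,-22,0,0,0,-22],[-1,-68,-22,0,0,0,-22],[-1,-68,-22,0,0,0,-22],[-1,-68,-22,0,0,0,-22]]' | tail -3
python3 - <<'E'
from h import *
rel((*rk(0,.065+.025),.283,-85.5))
for n in("top","side"):
    p,d=vision.capture(n);C=cloud(n,d);P=C.reshape(-1,3);Q=np.c_[P[:,:2]@RR-OO,P[:,2]]
    k=Q[(abs(Q[:,0]+.105)<.06)&(abs(Q[:,1]-.065)<.06)&(Q[:,2]>.1)&(Q[:,2]<.232)]
    if len(k):print(n,len(k),np.percentile(k,[2,50,98],axis=0).round(3).tolist())
save("s5",p,(150,60,330,195),4.4)
E
```

```text
time_s: 8.52
wrist_force: [-0.0, 0.2, -4.1]
gripper_width: 0.103
gripper_force: 30.0
t 9.1 grasp [492.   60.4 282.1] yaw -85.4 F [-0.   0.2 -4.1] open 0.103 gf 30.0
  row [0.2, -106.2, -1.2] [0.2, -0.0, 0.1]
top 252 [[-0.143, 0.027, 0.138], [-0.11, 0.051, 0.149], [-0.069, 0.11, 0.21]]
side 822 [[-0.144, 0.022, 0.145], [-0.106, 0.047, 0.186], [-0.065, 0.113, 0.224]]
```

View pics/s5.png

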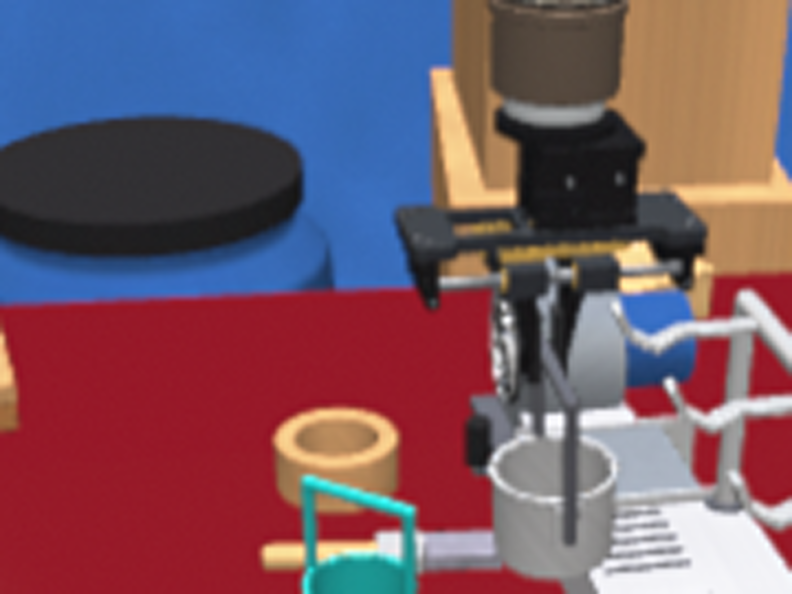

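The pot hangs upright in the grip and is lined up in front of hook 3. Advancing over the tip, then down.

```bash
python3 -m creep '[[-1,0,-18,-1,0,0,0],[-1,0,-36,-1,0,0,0],[-1,0,-54,-1,0,0,0],[-1,0,-72,-1,0,0,0],[-1,0,-90,-1,0,0,0],[-1,0,-103,-1,0,0,0],[-1,0,-106,-1,0,0,0],[-1,0,-106,-1,0,0,0]]' | sed -n '1p;4,6p'
python3 - <<'E'
from h import *
rel((*rk(0,.09),.239,-85.5))
for n in("top","side"):
    p,d=vision.capture(n);C=cloud(n,d);P=C.reshape(-1,3);Q=np.c_[P[:,:2]@RR-OO,P[:,2]]
    k=Q[(abs(Q[:,0])<.06)&(abs(Q[:,1]-.065)<.06)&(Q[:,2]>.11)&(Q[:,2]<.22)]
    if len(k):print(n,len(k),np.percentile(k,[2,50,98],axis=0).round(3).tolist())
save("s6",p,(190,60,370,195),4.4)
E
```

```text
time_s: 9.87
wrist_force: [-0.4, 0.3, -3.7]
gripper_width: 0.106
gripper_force: 30.0
t 9.9 grasp [598.9  69.2 283.8] yaw -85.4 F [-0.4  0.3 -3.7] open 0.106 gf 30.0
  row [0.4, 0.7, 44.8] [0.1, -0.0, 0.1]
top 256 [[-0.037, 0.026, 0.14], [0.006, 0.05, 0.152], [0.036, 0.116, 0.213]]
side 718 [[-0.04, 0.023, 0.146], [-0.006, 0.048, 0.185], [0.04, 0.113, 0.213]]
```

View pics/s6.png

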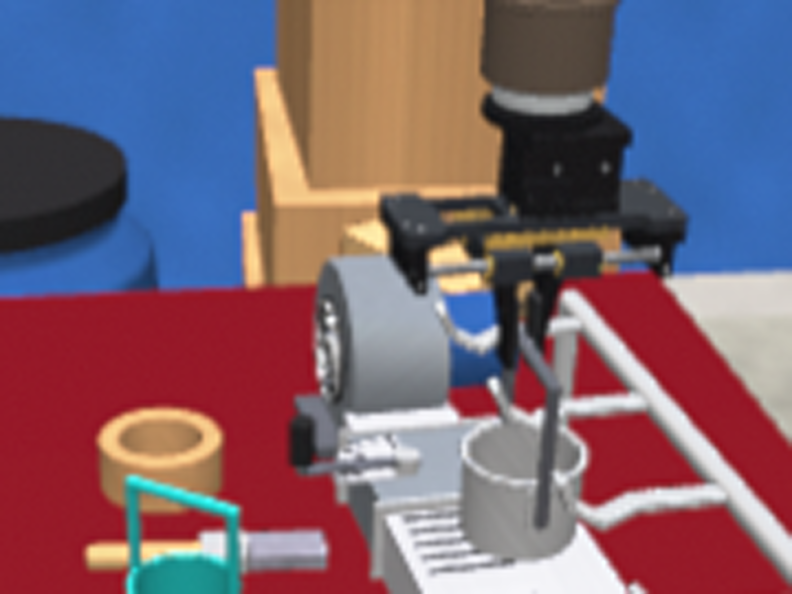

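The bow is threaded over hook 3: hook tip at crop (500,385), in front of the bow's plane. Lowering.

```bash
python3 -m creep '[[-1,0,0,12,0,0,0],[-1,0,0,24,0,0,0],[-1,0,0,34,0,0,0],[-1,0,0,40,0,0,0],[-1,0,0,42,0,0,0],[-1,0,0,43,0,0,0],[-1,0,0,43,0,0,0]]' | sed -n '1p;2p;4,6p'
```

```text
time_s: 10.55
tcp_pos: [0.599, 0.0694, 0.4068]
wrist_force: [0.2, -1.3, -1.7]
gripper_width: 0.103
gripper_force: 30.0
```

```bash
python3 -m creep '[[-1,0,0,1,0,0,0],[-1,0,0,2,0,0,0],[-1,0,0,2,0,0,0],[-1,0,0,2,0,0,0]]' | sed -n '1p;2p;4,6p'
```

```text
time_s: 10.88
tcp_pos: [0.5993, 0.0695, 0.4055]
wrist_force: [-0.1, 0.3, 5.3]
gripper_width: 0.103
gripper_force: 30.0
```

```bash
python3 -m creep '[[-0.85,0,0,-1,0,0,0],[-0.75,0,0,-1,0,0,0],[-0.6,0,0,-1,0,0,0],[-0.4,0,0,-1,0,0,0],[-0.2,0,0,-1,0,0,0],[0,0,0,-1,0,0,0],[0,0,0,-1,0,0,0]]' | sed -n '1p;2p;4,6p'
python3 -m creep '[[0,0,0,-15,0,0,0],[0,0,0,-40,0,0,0],[0,0,0,-70,0,0,0],[0,0,0,-110,0,0,0],[0,-40,0,-110,0,0,0],[0,-80,0,-110,0,0,0],[0,-80,0,-110,0,0,0]]' | sed -n '1p;2p;4,6p'
python3 - <<'E'
from h import *
for n in("top","side"):
    p,d=vision.capture(n);C=cloud(n,d)
    for nm,c in(("B",(.430,-.191)),("C",(.431,-.335))): print(n,nm,bow(C,c))
    print("hung",bow(C,rk(0,.065),.06,.2,.262))
    P=C.reshape(-1,3);Q=np.c_[P[:,:2]@RR-OO,P[:,2]]
    k=Q[(abs(Q[:,0])<.06)&(abs(Q[:,1]-.065)<.06)&(Q[:,2]>.08)&(Q[:,2]<.2)]
    if len(k):print(n,len(k),np.percentile(k,[2,50,98],axis=0).round(3).tolist())
save("s7",p,(150,90,370,240),3.6)
m=np.array([.430,-.1915]); t=np.radians(56.3); g=m+.025*np.array([np.cos(t),np.sin(t)])
print(g);rel((*g,.29,-123.7))
E
```

```text
time_s: 11.47
tcp_pos: [0.5987, 0.0695, 0.404]
wrist_force: [0.8, 0.1, 0.2]
gripper_width: 0.419
gripper_force: 0.0
time_s: 12.05
tcp_pos: [0.5918, 0.1538, 0.5145]
wrist_force: [-0.1, -0.5, -0.4]
gripper_width: 0.499
gripper_force: 0.0
top B (array([ 0.4291, -0.1905]), np.float64(0.168), np.float64(56.5), np.float64(0.095), 97)
top C (array([ 0.4311, -0.3356]), np.float64(0.168), np.float64(83.3), np.float64(0.095), 98)
hung (array([0.6271, 0.0468]), np.float64(0.247), np.float64(3.4), np.float64(0.109), 257)
top 545 [[-0.039, 0.023, 0.098], [0.002, 0.066, 0.11], [0.042, 0.109, 0.178]]
side B (array([ 0.4312, -0.1939]), np.float64(0.167), np.float64(56.4), np.float64(0.095), 120)
side C (array([ 0.433 , -0.3359]), np.float64(0.167), np.float64(83.4), np.float64(0.097), 154)
hung (array([0.63  , 0.0419]), np.float64(0.247), np.float64(5.3), np.float64(0.112), 212)
side 760 [[-0.035, 0.018, 0.104], [0.001, 0.041, 0.144], [0.043, 0.109, 0.191]]
[ 0.44387111 -0.17070115]
t 12.2 grasp [591.9 150.7 350. ] yaw -85.2 F [ 0.1 -0.1  0.4] open 0.497 gf 0.0
  row [307.8, 174.6, 60.3] [0.1, -0.0, 38.5]
```

View pics/s7.png

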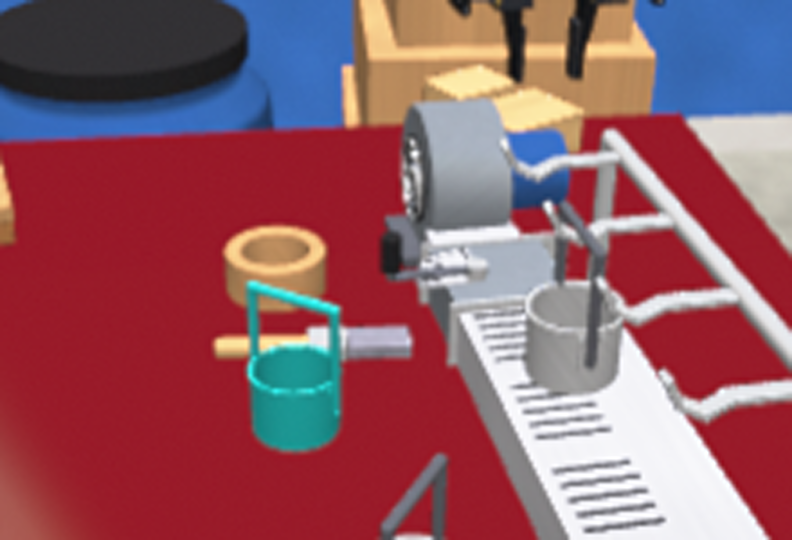

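Pot A hangs upright on hook 3, at crop (575,330), centred in the bow. On to the next steel pot, B.

```bash
python3 -m creep '[[0.5,308,175,60,0,0,38],[0.5,308,175,60,0,0,38],[0.5,308,175,60,0,0,38],[0.5,308,175,60,0,0,38],[0.5,308,175,60,0,0,38],[0.5,308,175,60,0,0,38],[0.5,308,175,60,0,0,38],[0.5,308,175,60,0,0,38]]' | head -1
python3 - <<'E'
from h import *
rel((.444,-.171,.16,-123.7))
E
```

```text
time_s: 12.82
t 12.8 grasp [ 451.9 -151.1  294.7] yaw -123.4 F [0.7 0.2 0.2] open 0.750 gf 0.0
  row [20.9, -4.4, 134.7] [-0.0, -0.0, 0.3]
```

```bash
python3 -m creep '[[0.5,21,-4.5,20,0,0,0],[0.5,21,-4.5,60,0,0,0],[0.5,21,-4.5,95,0,0,0],[0.5,21,-4.5,125,0,0,0],[0.5,21,-4.5,134,0,0,0],[0.2,21,-4.5,134,0,0,0],[-0.2,21,-4.5,134,0,0,0],[-0.4,21,-4.5,134,0,0,0]]' | head -1
python3 - <<'E'
from h import *
rel((.444,-.171,.16,-123.7))
E
```

```text
time_s: 13.48
t 13.5 grasp [ 447.6 -169.1  162.9] yaw -123.3 F [ 0.8 -0.3 -0.8] open 0.601 gf 0.0
  row [3.3, 1.3, 2.9] [-0.2, 0.1, 0.4]
```

```bash
python3 -m creep '[[-0.4,1,2,2,0,0,0],[-1,1,2,2,0,0,0],[-1,1,2,2,0,0,0],[-1,1,2,2,0,0,0],[-1,1,2,2,0,0,0],[-1,1,2,2,0,0,0],[-1,1,2,2,0,0,0],[-1,1,2,2,0,0,0]]' | tail -2
python3 -m creep '[[-1,0,0,0,0,0,0],[-1,0,0,0,0,0,0],[-1,0,0,0,0,0,0],[-1,0,0,0,0,0,0]]' | tail -3
python3 - <<'E'
from h import *
rel((.444,-.171,.30,-123.7),(*rk(-.105,-.065+.025),.283,-85.5),(*rk(0,-.065+.025),.283,-85.5))
p,d=vision.capture("side");print(bow(cloud("side",d),(.431,-.193),.06,.11,.172))
E
```

```text
gripper_width: 0.104
gripper_force: 29.9
wrist_force: [1.6, -0.7, 1.0]
gripper_width: 0.104
gripper_force: 30.0
t 14.5 grasp [ 444.3 -168.6  159.2] yaw -123.3 F [ 1.6 -0.7  1. ] open 0.104 gf 30.0
  row [2.0, -1.4, -140.8] [-0.1, 0.0, 0.4]
  row [-116.1, 4.4, -123.8] [-0.1, 0.0, -37.8]
  row [-180.5, -78.5, -123.7] [-0.1, 0.0, -37.8]
(array([ 0.4278, -0.1961]), np.float64(0.168), np.float64(55.8), np.float64(0.085), 149)
```

```bash
python3 -m creep '[[-1,0,0,-20,0,0,0],[-1,0,0,-50,0,0,0],[-1,0,0,-80,0,0,0],[-1,0,0,-110,0,0,0],[-1,0,0,-124,0,0,0],[-1,0,0,-124,0,0,0]]' | head -1
python3 -m creep '[[-1,-25,1,0,0,0,-6],[-1,-50,2,0,0,0,-12],[-1,-75,3,0,0,0,-18],[-1,-100,4,0,0,0,-24],[-1,-117,4,0,0,0,-30],[-1,-117,4,0,0,0,-36],[-1,-117,4,0,0,0,-38],[-1,-117,4,0,0,0,-38]]' | tail -3
python3 - <<'E'
from h import *
rel((*rk(0,-.065+.026),.283,-85.5))
for n in("top","side"):
    p,d=vision.capture(n);C=cloud(n,d);P=C.reshape(-1,3);Q=np.c_[P[:,:2]@RR-OO,P[:,2]]
    k=Q[(abs(Q[:,0]+.105)<.06)&(abs(Q[:,1]+.065)<.06)&(Q[:,2]>.1)&(Q[:,2]<.22)]
    if len(k):print(n,len(k),np.percentile(k,[2,50,98],axis=0).round(3).tolist())
E
```

```text
time_s: 15.03
wrist_force: [-0.3, 1.5, -3.8]
gripper_width: 0.107
gripper_force: 30.1
t 15.7 grasp [502.9 -68.  279.5] yaw -85.3 F [-0.3  1.5 -3.8] open 0.107 gf 30.1
  row [0.3, -104.8, -4.2] [0.4, 0.1, 0.2]
top 177 [[-0.135, -0.104, 0.118], [-0.108, -0.085, 0.128], [-0.078, -0.031, 0.211]]
side 1136 [[-0.147, -0.108, 0.125], [-0.111, -0.086, 0.178], [-0.068, -0.019, 0.212]]
```

```bash
python3 -m creep '[[-1,1,0,-4,0,0,0],[-1,1,-18,-4,0,0,0],[-1,1,-38,-4,0,0,0],[-1,1,-58,-4,0,0,0],[-1,1,-78,-4,0,0,0],[-1,1,-98,-4,0,0,0],[-1,1,-106,-4,0,0,0],[-1,1,-106,-4,0,0,0]]' | sed -n '1p;4,6p'
python3 - <<'E'
from h import *
rel((*rk(0,-.039),.239,-85.5))
for n in("top","side"):
    p,d=vision.capture(n);C=cloud(n,d);P=C.reshape(-1,3);Q=np.c_[P[:,:2]@RR-OO,P[:,2]]
    k=Q[(abs(Q[:,0])<.06)&(abs(Q[:,1]+.065)<.06)&(Q[:,2]>.11)&(Q[:,2]<.22)]
    if len(k):print(n,len(k),np.percentile(k,[2,50,98],axis=0).round(3).tolist())
E
```

```text
time_s: 16.47
wrist_force: [0.6, 1.2, -4.2]
gripper_width: 0.104
gripper_force: 30.0
t 16.5 grasp [611.8 -61.  285.7] yaw -85.4 F [ 0.6  1.2 -4.2] open 0.104 gf 30.0
  row [-1.4, 3.1, 46.7] [0.0, 0.0, 0.1]
top 142 [[-0.035, -0.105, 0.124], [0.015, -0.093, 0.137], [0.032, -0.034, 0.215]]
side 1034 [[-0.039, -0.11, 0.131], [-0.007, -0.089, 0.183], [0.041, -0.022, 0.216]]
```

```bash
python3 -m creep '[[-1,0,2,12,0,0,0],[-1,0,2,24,0,0,0],[-1,0,2,34,0,0,0],[-1,0,2,40,0,0,0],[-1,0,2,43,0,0,0],[-1,0,2,45,0,0,0],[-1,0,2,46,0,0,0],[-1,0,2,46,0,0,0]]' | sed -n '1p;2p;4,6p'
```

```text
time_s: 17.23
tcp_pos: [0.6085, -0.0611, 0.4053]
wrist_force: [0.2, -0.2, -2.8]
gripper_width: 0.102
gripper_force: 30.0
```

```bash
python3 -m creep '[[-1,0,0,1,0,0,0],[-1,0,0,2,0,0,0],[-1,0,0,2.5,0,0,0],[-1,0,0,2.5,0,0,0]]' | sed -n '1p;2p;4,6p'
```

```text
time_s: 17.57
tcp_pos: [0.6088, -0.0611, 0.4039]
wrist_force: [0.3, 1.2, 2.4]
gripper_width: 0.101
gripper_force: 30.1
```

Supported by the hook; release and retreat.

```bash
python3 -m creep '[[-0.85,0,0,0,0,0,0],[-0.75,0,0,0,0,0,0],[-0.6,0,0,0,0,0,0],[-0.4,0,0,0,0,0,0],[-0.2,0,0,0,0,0,0],[0,0,0,0,0,0,0],[0,0,0,0,0,0,0]]' | sed -n '1p;4,6p'
python3 -m creep '[[0,0,0,-15,0,0,0],[0,0,0,-40,0,0,0],[0,0,0,-75,0,0,0],[0,0,0,-110,0,0,0],[0,0,40,-110,0,0,0],[0,0,80,-110,0,0,0],[0,0,80,-110,0,0,0]]' | sed -n '1p;4,6p'
python3 - <<'E'
from h import *
for n in("top","side"):
    p,d=vision.capture(n);C=cloud(n,d)
    for nm,c in(("C",(.431,-.335)),): print(n,nm,bow(C,c))
    P=C.reshape(-1,3);Q=np.c_[P[:,:2]@RR-OO,P[:,2]]
    for y in(.065,-.065):
        k=Q[(abs(Q[:,0])<.06)&(abs(Q[:,1]-y)<.06)&(Q[:,2]>.08)&(Q[:,2]<.2)]
        if len(k):print(n,y,len(k),np.percentile(k,[2,50,98],axis=0).round(3).tolist())
save("s8",p,(150,90,370,240),3.6)
m=np.array([.432,-.3362]); t=np.radians(83.3); g=m+.025*np.array([np.cos(t),np.sin(t)])
print(g);rel((*g,.29,-96.7))
E
```

```text
time_s: 18.15
wrist_force: [0.6, 1.0, 0.3]
gripper_width: 0.417
gripper_force: 0.0
time_s: 18.73
wrist_force: [-0.6, -0.3, -0.5]
gripper_width: 0.501
gripper_force: 0.0
top C (array([ 0.4312, -0.3359]), np.float64(0.168), np.float64(83.6), np.float64(0.096), 100)
top 0.065 335 [[-0.04, 0.022, 0.098], [-0.008, 0.059, 0.108], [0.019, 0.095, 0.169]]
top -0.065 53 [[-0.041, -0.112, 0.115], [-0.032, -0.072, 0.149], [0.0, -0.037, 0.179]]
side C (array([ 0.4329, -0.3371]), np.float64(0.167), np.float64(83.5), np.float64(0.096), 155)
side 0.065 619 [[-0.037, 0.018, 0.106], [-0.007, 0.047, 0.148], [0.039, 0.108, 0.191]]
side -0.065 1085 [[-0.037, -0.112, 0.085], [-0.001, -0.092, 0.138], [0.042, -0.024, 0.19]]
[ 0.43491677 -0.31137073]
t 18.8 grasp [527.3 -67.9 349.1] yaw -85.3 F [0.2 0.8 0.2] open 0.499 gf 0.0
  row [235.1, 111.8, 59.0] [-0.1, 0.0, 11.4]
```

View pics/s8.png

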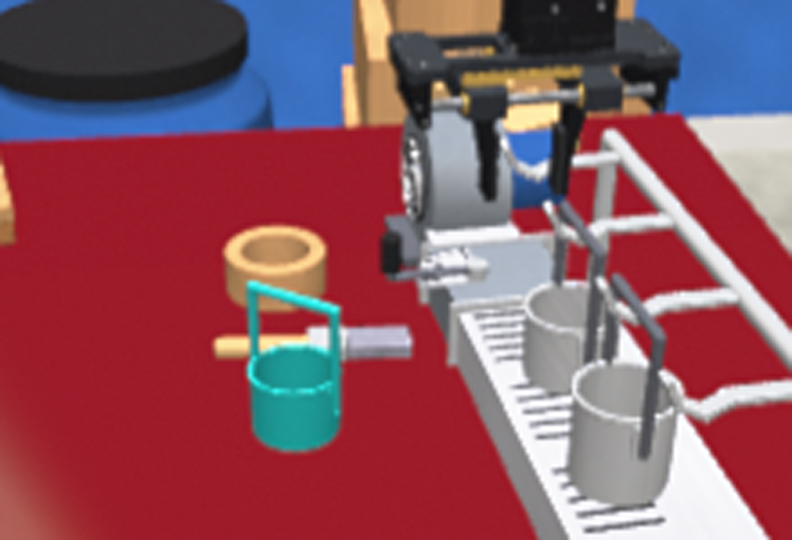

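Both pots hang upright on hooks 3 and 2. Now pot C.

```bash
python3 -m creep '[[0.2,235,112,30,0,0,11],[0.2,235,112,59,0,0,11],[0.2,235,112,59,0,0,11],[0.2,235,112,59,0,0,11],[0.2,235,112,59,0,0,11],[0.2,235,112,59,0,0,11],[0.2,235,112,59,0,0,11],[0.2,235,112,59,0,0,11]]' | head -1
python3 - <<'E'
from h import *
rel((.435,-.3117,.16,-96.7))
E
```

```text
time_s: 19.5
t 19.5 grasp [ 435.3 -313.9  287.3] yaw -96.6 F [1.2 0.2 0.2] open 0.604 gf 0.0
  row [-2.2, 0.6, 127.3] [0.2, 0.0, 0.1]
```

```bash
python3 -m creep '[[0.2,-2,0.5,35,0,0,0],[0.2,-2,0.5,70,0,0,0],[0.2,-2,0.5,105,0,0,0],[0.2,-2,0.5,127,0,0,0],[0.2,-2,0.5,128,0,0,0],[0.2,-2,0.5,128,0,0,0]]' | head -1
python3 - <<'E'
from h import *
rel((.435,-.3117,.16,-96.7))
p,d=vision.capture("side");print(bow(cloud("side",d),(.433,-.337),.055,.11,.172))
E
```

```text
time_s: 20.0
t 20.0 grasp [ 436.7 -308.7  160.7] yaw -96.3 F [0.3 0.  0.6] open 0.597 gf 0.0
  row [3.2, 1.7, 0.7] [0.1, -0.0, 0.4]
(array([ 0.4337, -0.3379]), np.float64(0.168), np.float64(80.5), np.float64(0.096), 215)
```

```bash
python3 -m creep '[[-0.4,3,1.5,1,0,0,0],[-1,3,1.5,1,0,0,0],[-1,3,1.5,1,0,0,0],[-1,3,1.5,1,0,0,0],[-1,3,1.5,1,0,0,0],[-1,3,1.5,1,0,0,0],[-1,3,1.5,1,0,0,0],[-1,3,1.5,1,0,0,0]]' | tail -2
python3 -m creep '[[-1,0,0,0,0,0,0],[-1,0,0,0,0,0,0],[-1,0,0,0,0,0,0],[-1,0,0,0,0,0,0]]' | tail -3
python3 - <<'E'
from h import *
rel((.435,-.3117,.283,-96.7),(*rk(-.105,-.195+.025),.283,-85.5),(*rk(0,-.195+.025),.283,-85.5))
E
```

```text
gripper_width: 0.101
gripper_force: 30.0
wrist_force: [1.2, 0.1, 0.9]
gripper_width: 0.103
gripper_force: 30.0
t 21.1 grasp [ 434.6 -311.9  160.6] yaw -96.3 F [1.2 0.1 0.9] open 0.103 gf 30.0
  row [-0.1, -0.7, -122.4] [-0.1, -0.0, 0.4]
  row [-121.1, -67.0, -122.4] [-0.1, -0.0, -10.8]
  row [-140.9, -170.2, -122.3] [-0.1, -0.0, -10.8]
```

```bash
python3 -m creep '[[-1,0,0,-20,0,0,0],[-1,0,0,-50,0,0,0],[-1,0,0,-80,0,0,0],[-1,0,0,-110,0,0,0],[-1,0,0,-124,0,0,0],[-1,0,0,-124,0,0,0]]' | head -1
python3 -m creep '[[-1,-25,-13,0,0,0,-4],[-1,-50,-27,0,0,0,-8],[-1,-75,-41,0,0,0,-11],[-1,-100,-55,0,0,0,-11],[-1,-120,-66,0,0,0,-11],[-1,-120,-66,0,0,0,-11],[-1,-120,-66,0,0,0,-11]]' | tail -3
python3 - <<'E'
from h import *
rel((*rk(0,-.195+.025),.284,-85.5))
for n in("top","side"):
    p,d=vision.capture(n);C=cloud(n,d);P=C.reshape(-1,3);Q=np.c_[P[:,:2]@RR-OO,P[:,2]]
    k=Q[(abs(Q[:,0]+.105)<.06)&(abs(Q[:,1]+.195)<.06)&(Q[:,2]>.1)&(Q[:,2]<.22)]
    if len(k):print(n,len(k),np.percentile(k,[2,50,98],axis=0).round(3).tolist())
E
```

```text
time_s: 21.55
wrist_force: [-0.4, -0.8, -2.2]
gripper_width: 0.101
gripper_force: 30.0
t 22.1 grasp [ 512.3 -198.4  281.5] yaw -85.2 F [-0.4 -0.8 -2.2] open 0.101 gf 30.0
  row [0.6, -106.1, -3.0] [0.3, 0.1, 0.3]
top 161 [[-0.133, -0.234, 0.12], [-0.112, -0.197, 0.129], [-0.098, -0.144, 0.212]]
side 1397 [[-0.149, -0.239, 0.127], [-0.112, -0.215, 0.179], [-0.069, -0.15, 0.212]]
```

```bash
python3 -m creep '[[-1,0,0,-3,0,0,0],[-1,0,-18,-3,0,0,0],[-1,0,-38,-3,0,0,0],[-1,0,-58,-3,0,0,0],[-1,0,-78,-3,0,0,0],[-1,0,-98,-3,0,0,0],[-1,0,-106,-3,0,0,0],[-1,0,-106,-3,0,0,0]]' | sed -n '1p;4,6p'
python3 - <<'E'
from h import *
rel((*rk(0,-.17),.239,-85.5))
for n in("top","side"):
    p,d=vision.capture(n);C=cloud(n,d);P=C.reshape(-1,3);Q=np.c_[P[:,:2]@RR-OO,P[:,2]]
    k=Q[(abs(Q[:,0])<.06)&(abs(Q[:,1]+.195)<.06)&(Q[:,2]>.11)&(Q[:,2]<.22)]
    if len(k):print(n,len(k),np.percentile(k,[2,50,98],axis=0).round(3).tolist())
E
```

```text
time_s: 22.9
wrist_force: [-0.6, -0.1, -3.4]
gripper_width: 0.099
gripper_force: 30.0
t 22.9 grasp [ 619.6 -191.6  286.2] yaw -85.4 F [-0.6 -0.1 -3.4] open 0.099 gf 30.0
  row [-1.3, 0.6, 47.2] [0.0, 0.0, 0.1]
top 137 [[-0.037, -0.235, 0.127], [-0.002, -0.166, 0.147], [0.025, -0.144, 0.216]]
side 1297 [[-0.041, -0.239, 0.131], [-0.008, -0.216, 0.181], [0.04, -0.151, 0.215]]
```

```bash
python3 -m creep '[[-1,0,0,12,0,0,0],[-1,0,0,24,0,0,0],[-1,0,0,34,0,0,0],[-1,0,0,40,0,0,0],[-1,0,0,43,0,0,0],[-1,0,0,45,0,0,0],[-1,0,0,47,0,0,0],[-1,0,0,47,0,0,0]]' | sed -n '1p;2p;4,6p'
python3 -m creep '[[-1,0,0,0.5,0,0,0],[-1,0,0,1,0,0,0],[-1,0,0,1,0,0,0]]' | sed -n '1p;2p;4,6p'
```

```text
time_s: 23.67
tcp_pos: [0.6189, -0.1913, 0.4058]
wrist_force: [0.1, -0.3, 0.6]
gripper_width: 0.1
gripper_force: 30.0
time_s: 23.92
tcp_pos: [0.6189, -0.1912, 0.4052]
wrist_force: [-0.8, 0.2, 4.9]
gripper_width: 0.101
gripper_force: 30.0
```

```bash
python3 -m creep '[[-0.85,0,0,0,0,0,0],[-0.75,0,0,0,0,0,0],[-0.6,0,0,0,0,0,0],[-0.4,0,0,0,0,0,0],[-0.2,0,0,0,0,0,0],[0,0,0,0,0,0,0],[0,0,0,0,0,0,0]]' | sed -n '1p;4,6p'
python3 -m creep '[[0,0,0,-15,0,0,0],[0,0,0,-40,0,0,0],[0,0,0,-75,0,0,0],[0,0,0,-110,0,0,0],[0,0,40,-125,0,0,0],[0,0,80,-125,0,0,0],[0,0,120,-125,0,0,0],[0,0,120,-125,0,0,0]]' | sed -n '1p;4,6p'
python3 - <<'E'
from h import *
for n in("top","side"):
    p,d=vision.capture(n);C=cloud(n,d)
    P=C.reshape(-1,3);Q=np.c_[P[:,:2]@RR-OO,P[:,2]]
    for y in(.065,-.065,-.195):
        k=Q[(abs(Q[:,0])<.06)&(abs(Q[:,1]-y)<.06)&(Q[:,2]>.08)&(Q[:,2]<.2)]
        if len(k):print(n,y,len(k),np.percentile(k,[2,50,98],axis=0).round(3).tolist())
    if n=="top":
        k=Q[(Q[:,2]>.118)&(Q[:,2]<.14)&(Q[:,0]>-.14)&(Q[:,0]<-.06)&(Q[:,1]>.25)&(Q[:,1]<.41)];print("knob",len(k),k.mean(0))
save("s9",p,(170,90,410,270),3.3)
k=rk(-.1065,.298)
rel((*k,.36,-31),(*k,.2,-31))
E
```

```text
time_s: 24.5
wrist_force: [0.6, -0.3, 0.8]
gripper_width: 0.413
gripper_force: 0.0
time_s: 25.17
wrist_force: [0.7, -1.1, 1.0]
gripper_width: 0.499
gripper_force: 0.0
top 0.065 418 [[-0.04, 0.04, 0.097], [-0.0, 0.078, 0.107], [0.039, 0.11, 0.17]]
top -0.065 75 [[-0.038, -0.103, 0.081], [-0.026, -0.089, 0.114], [0.006, -0.076, 0.17]]
top -0.195 81 [[-0.037, -0.181, 0.082], [-0.026, -0.165, 0.118], [-0.001, -0.152, 0.166]]
knob 37 [-0.10820585  0.29782162  0.12515389]
side 0.065 615 [[-0.037, 0.018, 0.105], [-0.007, 0.046, 0.148], [0.038, 0.108, 0.19]]
side -0.065 898 [[-0.037, -0.114, 0.086], [-0.008, -0.085, 0.142], [0.04, -0.024, 0.19]]
side -0.195 1375 [[-0.035, -0.242, 0.085], [0.001, -0.216, 0.138], [0.045, -0.153, 0.19]]
t 25.3 grasp [ 497.7 -201.1  365.4] yaw -85.4 F [0.4 0.  0.2] open 0.501 gf 0.0
  row [-469.0, -16.5, 5.3] [-0.1, -0.1, -54.4]
  row [-469.0, -16.2, 165.3] [-0.1, -0.1, -54.4]
```

View pics/s9.png

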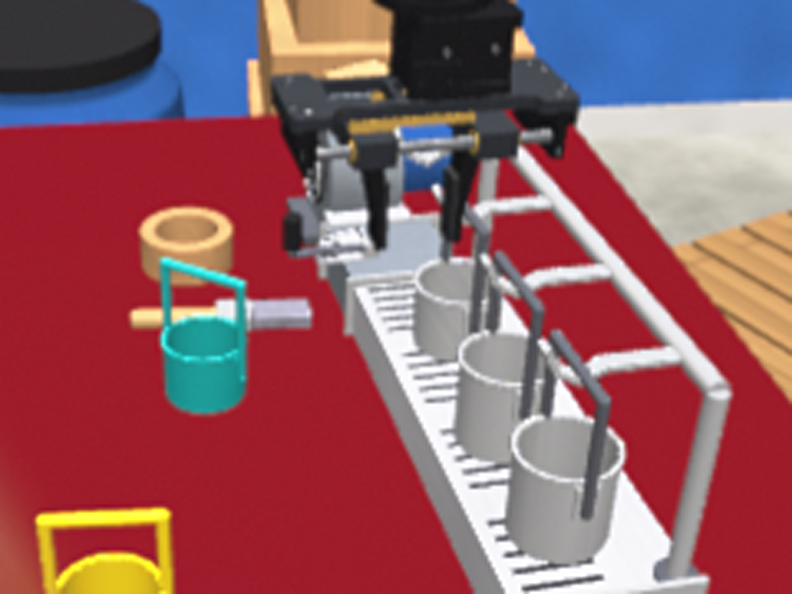

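All three steel pots hang upright on hooks 3, 2 and 1, at crop (445,310), (500,395) and (565,485). Now the lever.

```bash
python3 -m creep '[[0.5,-469,-16,5,0,0,-45],[0.5,-469,-16,5,0,0,-45],[0.5,-469,-16,5,0,0,-45],[0.5,-469,-16,5,0,0,-45],[0.5,-469,-16,5,0,0,-45],[0.5,-469,-16,5,0,0,-45],[0.5,-469,-16,5,0,0,-45],[0.5,-469,-16,5,0,0,-45]]' | head -1
python3 - <<'E'
from h import *
k=rk(-.1065,.298)
rel((*k,.2,-40),(*k,.116,-40))
E
```

```text
time_s: 25.93
t 25.9 grasp [483.7 135.1 360.7] yaw -40.2 F [ 1.  -1.  -0.5] open 0.747 gf 0.0
  row [-91.6, -96.3, 160.7] [-0.0, -0.0, -0.2]
  row [-91.6, -96.2, 244.7] [-0.0, -0.0, -0.2]
```

```bash
python3 -m creep '[[0.5,-28,-29,0,0,0,0],[0.5,-56,-58,0,0,0,0],[0.5,-84,-88,0,0,0,0],[0.5,-92,-96,20,0,0,0],[0.5,-92,-96,60,0,0,0],[0.5,-92,-96,100,0,0,0],[0.5,-92,-96,140,0,0,0],[0.5,-92,-96,160,0,0,0]]' | head -1
python3 - <<'E'
from h import *
k=rk(-.1065,.298)
rel((*k,.116,-40))
E
```

```text
time_s: 26.6
t 26.6 grasp [473.4 264.5 195. ] yaw -40.3 F [-0.2  0.2 -0.8] open 0.752 gf 0.0
  row [-0.4, -3.3, 78.9] [0.5, 0.1, -0.3]
```

```bash
python3 -m creep '[[0.5,-0.5,-3,30,0,0,0],[0.5,-0.5,-3,60,0,0,0],[0.5,-0.5,-3,78,0,0,0],[0,-0.5,-3,79,0,0,0],[-0.4,-0.5,-3,79,0,0,0],[-1,-0.5,-3,79,0,0,0],[-1,-0.5,-3,79,0,0,0],[-1,-0.5,-3,79,0,0,0]]' | tail -3
python3 -m creep '[[-1,0,0,0,0,0,0],[-1,0,0,0,0,0,0],[-1,0,0,0,0,0,0],[-1,0,0,0,0,0,0],[-1,0,0,0,0,0,0]]' | tail -3
python3 - <<'E'
from h import *
s=r.sense();g=s["tcp_pos"]+s["ee_rot"][:,2]*.164;q=RR.T@g[:2]-OO;print("rack",q)
pv=np.array([q[0]+.09,q[1]]);W=[]
for a in(6,12,18,24,30,36,42,45):
    t=np.radians(a); x,y=rk(pv[0]-.09*np.cos(t),pv[1]+.09*np.sin(t)); W.append((x,y,.117,-40-a))
rel(*W)
E
```

```text
wrist_force: [-0.0, -0.5, -0.6]
gripper_width: 0.456
gripper_force: 0.0
wrist_force: [3.6, 4.0, -1.2]
gripper_width: 0.241
gripper_force: 30.2
rack [-0.10383788  0.29936005]
t 27.7 grasp [478.4 269.3 122.8] yaw -40.3 F [ 3.6  4.  -1.2] open 0.241 gf 30.2
  row [-6.2, -8.0, 5.8] [-0.4, -0.0, 5.7]
  row [-11.7, -15.6, 5.8] [-0.4, -0.0, 11.7]
  row [-16.4, -23.8, 5.9] [-0.4, 0.0, 17.7]
  row [-20.2, -32.4, 5.9] [-0.4, 0.0, 23.7]
  row [-23.0, -41.4, 6.0] [-0.4, 0.1, 29.7]
  row [-25.0, -50.6, 6.0] [-0.4, 0.1, 35.7]
  row [-25.9, -60.0, 6.1] [-0.4, 0.1, 41.7]
  row [-26.0, -64.7, 6.1] [-0.4, 0.1, 44.7]
```

```bash
python3 -m creep '[[-1,-6,-8,0,0,0,6],[-1,-11.5,-15.5,0,0,0,12],[-1,-16.5,-24,0,0,0,18],[-1,-20,-32.5,0,0,0,24],[-1,-23,-41.5,0,0,0,30],[-1,-25,-50.5,0,0,0,36],[-1,-26,-60,0,0,0,42],[-1,-26,-65,0,0,0,45]]' | sed -n '1p;4,6p'
python3 -m creep '[[-1,0,0,0,0,0,0],[-1,0,0,0,0,0,0]]' | sed -n '1p;4,6p'
python3 - <<'E'
from h import *
s=r.sense();g=s["tcp_pos"]+s["ee_rot"][:,2]*.164;q=RR.T@g[:2]-OO;print("rack",q)
rel()
E
```

```text
time_s: 28.35
wrist_force: [-3.1, -0.1, 4.9]
gripper_width: 0.248
gripper_force: 30.2
time_s: 28.52
wrist_force: [-1.4, 3.1, 3.2]
gripper_width: 0.244
gripper_force: 30.2
rack [-0.07787967  0.36294226]
t 28.5 grasp [499.3 334.7 122.7] yaw -85.2 F [-1.4  3.1  3.2] open 0.244 gf 30.2
```

```bash
python3 -m creep '[[0.3,0,0,0,0,0,0],[0.3,0,0,0,0,0,0],[0.3,0,0,0,0,0,0],[0.3,0,0,0,0,0,0],[0.3,0,0,0,0,0,0],[0.3,0,0,-40,0,0,0],[0.3,0,0,-80,0,0,0],[0.3,0,0,-120,0,0,0]]' | sed -n '1p;4,6p'
python3 -m creep '[[0.3,0,0,-40,0,0,0],[0.3,0,40,-80,0,0,0],[0.3,0,80,-80,0,0,0],[0.3,0,120,-80,0,0,0],[0.3,-40,150,-80,0,0,0],[0.3,-80,150,-80,0,0,0],[0.3,-80,150,-80,0,0,0]]' | sed -n '1p'
python3 - <<'E'
from h import *
rel()
for n in("top","side"):
    p,d=vision.capture(n)
    if n=="top":save("t10",p,(120,110,210,180),8)
    C=cloud(n,d).reshape(-1,3);Q=np.c_[C[:,:2]@RR-OO,C[:,2]]
    k=Q[(Q[:,2]>.118)&(Q[:,2]<.14)&(Q[:,0]>-.14)&(Q[:,0]<-.04)&(Q[:,1]>.25)&(Q[:,1]<.41)];k=k.mean(0)
    print(n,k, "ang", np.degrees(np.arctan2(k[1]-.2975,-(k[0]+.0180))), np.hypot(k[1]-.2975,k[0]+.018))
E
```

```text
time_s: 29.18
wrist_force: [0.0, 1.5, 0.1]
gripper_width: 0.644
gripper_force: 0.0
time_s: 29.77
t 29.8 grasp [340.9 404.4 322.3] yaw -85.1 F [0.9 1.  0.4] open 0.650 gf 0.0
top [-0.08204538  0.36273513  0.12532554] ang 45.527268492714235 0.09141899298632818
side [-0.0802144   0.35909197  0.12552114] ang 44.71195357241937 0.08754542817993241
```

View pics/t10.png

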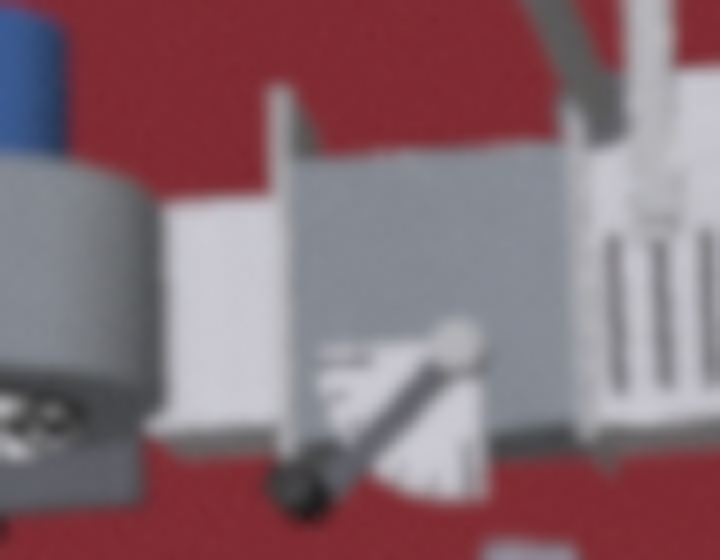

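The lever covers the middle long mark, with its knob at crop (305,487). Measured angle is about 45°. One last check that the pots hang still, then I hand in.

```bash
python3 -m creep '[[0.3,0,0,0,0,0,0],[0.3,0,0,0,0,0,0],[0.3,0,0,0,0,0,0],[0.3,0,0,0,0,0,0],[0.3,0,0,0,0,0,0],[0.3,0,0,0,0,0,0],[0.3,0,0,0,0,0,0],[0.3,0,0,0,0,0,0]]' | head -1
python3 - <<'E'
from h import *
ok=True
for i in range(2):
    p,d=vision.capture("side");P=cloud("side",d).reshape(-1,3);Q=np.c_[P[:,:2]@RR-OO,P[:,2]]
    for y in(.065,-.065,-.195):
        k=Q[(abs(Q[:,0])<.06)&(abs(Q[:,1]-y)<.06)&(Q[:,2]>.08)&(Q[:,2]<.2)]; v=np.percentile(k,[2,98],axis=0)
        print(y,v.round(3).tolist()); ok&=abs(v[:,0].mean())<.01 and abs(v[:,1].mean()-y)<.01
print(ok)
if ok: print(r.finish_job())
E
```

```text
time_s: 30.53
0.065 [[-0.037, 0.017, 0.106], [0.039, 0.108, 0.194]]
-0.065 [[-0.037, -0.113, 0.086], [0.04, -0.023, 0.192]]
-0.195 [[-0.037, -0.243, 0.085], [0.044, -0.153, 0.19]]
0.065 [[-0.038, 0.017, 0.106], [0.039, 0.109, 0.193]]
-0.065 [[-0.037, -0.114, 0.085], [0.04, -0.023, 0.193]]
-0.195 [[-0.037, -0.242, 0.085], [0.044, -0.153, 0.19]]
True
the job is handed in; nothing more can be done
None
```

I shut the damper, hung all three steel pots upright and still on hooks 1, 2 and 3, then set the lever to half open (measured about 45°) and handed the job in at about 31 s.

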